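# Pack the sample jars and lock the carrier

## Robot

A 6-joint arm with a two-finger parallel gripper is mounted at the origin on the work surface. World frame = base frame: x ahead of the robot, y to its left, z up, the work surface at z = 0. Lengths are in m, angles in rad, forces in N, time in s.
With the tool pointing down it reaches from about 0.35 to 0.85 m from the base axis. Payload 8.1 kg.
Tool frame: the origin (TCP) lies between the finger pads; the fingertips stand 25 mm ahead of it and the grasp point (between the pads) lies 6 mm ahead of it; z points along the fingers, y is the line along which they close (so a half turn about z gives the same grasp; the last joint's range is limited). The gripper opens to 93 mm and grips with 3 to 60 N. Pads are 15 mm wide; open, the fingers measure 128 mm over their backs; the gripper's body (75 mm by 188 mm) begins 65 mm behind the grasp point.
Start: joints at [1.11, 0.13, 1.488, -0, 1.523, -0.085], TCP at [0.22, 0.558, 0.244] pointing down, gripper open.
Joint ranges: [-2.96, 2.96], [-0.89, 2.26], [0.02, 2.5], [-1.34, 4.48], [0, 2.73], [-2.66, 2.66]. Speed limits (rad/s): [2.39, 2.39, 2.79, 3.14, 3.14, 3.14].

## Interface

Orientations are given as a rotation vector (axis times angle).
In Python, from plant import robot gives the robot as it stands.
- The arm moves only by the tool arm_command, never from a script. Its argument "increments" is text: rows parted by semicolons, each of 5 numbers parted by spaces: the closure, from 0 (fully open) to 1 (shut), then the shift along the tool's x, y, z in mm, then the turn about the tool's z in rad. A call has 1 to 5 rows; each row is the pose to reach, as a shift and turn from the pose commanded when the call began, along the tool's axes at that moment; what a row does not reach only later rows make up. A row lasts 1/10 s, in which the tool goes at most 50 mm and 8.59 degrees, less where a joint would pass 70% of its speed; a pose out of reach is approached as far as the arm can. A call with a gripper value outside its range is refused whole. The fingers move at their own pace and stop on an object; "grip_force" is the grip in N (left out, the last holds). Time passes only in rows, so rows that repeat a pose let the fingers close. It gives the time, the measured TCP pose, the force, the opening and the grip force at its end, in the units of the state.
- robot.read_state(): the state, without advancing time (a new reading comes with each control period).
- robot.read_camera(name): name is "side" or "top" or "wrist"; returns the picture (400x640x3 uint8, blue, green, red); there is no depth.
- robot.camera_model(name): a dict with "fx", "fy", "cx", "cy" (pixels), "eye" and "rotation" of the camera in the world. Camera axes: x right, y down, z forward; pixel columns grow to the right and rows downward; lengths in m; the calibration is good to about 2 mm. A picture is of the moment at which its call begins: read the wrist's pose just before it. camera_model takes no time and is no camera call; for the wrist camera it gives the pose at the moment of the call.
- robot.close_job(): hands the job in; it is judged then, once.
The state is a dict: "t": time; "q": joint angles; "dq": joint speeds; "joint_torque": joint torques, N m; "tool_pos": TCP position; "orientation": TCP orientation; "force": force on the tool from outside, world axes, zero at the start; "wrist_torque": the same for the moment, N m; "opening": finger opening in m; "gripper_force": force on a finger pad.
Only numpy, scipy, OpenCV 4.12 (cv2) and the standard library are available. Lean on these libraries where they do the work, as an engineer would, in place of code of your own. Each camera call takes 0.05 s, during which the arm holds its last target. There are 200 camera calls.

## Task

Pack all the sample jars (the white ones with grey caps, four to six of them) for transport: stand every one upright on the floor of the carrier, one per cell, any cells. Then swing the carrier's hold-down frame fully down over them, and last turn both turnbuttons a quarter turn so that they lie square across the front rod. Leave the other things on the bench where they are.

Things in the scene. Friction and masses are not known exactly. Their poses are not given: they have to be found in the camera images.
- crate: The jar carrier, fixed. Origin: on the bench under the centre of its six cells; x points to the hinge side (away from the robot), y along its long side. Base 6 mm thick, x -120 to 96, y +-122 mm. Cells 2 (along x, pitch 56 mm) by 3 (along y, pitch 76 mm). Two hinge posts at x 82, y +-109, 98 mm high; two round posts at x -104, y +-85, 112 mm high, carry the turnbuttons.
- cell0 (a point): Centre of the floor of a cell, 6 mm above the bench (row nearer the robot, +y end). The cell is 52 by 52 mm inside; walls 4 mm thick between the rows, 24 mm between cells along y; tops 46 mm above the bench.
- cell1 (a point): Centre of the floor of a cell, 6 mm above the bench (row nearer the robot, middle). The cell is 52 by 52 mm inside; walls 4 mm thick between the rows, 24 mm between cells along y; tops 46 mm above the bench.
- cell2 (a point): Centre of the floor of a cell, 6 mm above the bench (row nearer the robot, -y end). The cell is 52 by 52 mm inside; walls 4 mm thick between the rows, 24 mm between cells along y; tops 46 mm above the bench.
- cell3 (a point): Centre of the floor of a cell, 6 mm above the bench (row nearer the hinge, +y end). The cell is 52 by 52 mm inside; walls 4 mm thick between the rows, 24 mm between cells along y; tops 46 mm above the bench.
- cell4 (a point): Centre of the floor of a cell, 6 mm above the bench (row nearer the hinge, middle). The cell is 52 by 52 mm inside; walls 4 mm thick between the rows, 24 mm between cells along y; tops 46 mm above the bench.
- cell5 (a point): Centre of the floor of a cell, 6 mm above the bench (row nearer the hinge, -y end). The cell is 52 by 52 mm inside; walls 4 mm thick between the rows, 24 mm between cells along y; tops 46 mm above the bench.
- frame (a joint): Angle in rad of the hold-down frame about its hinge: 0 = level, closed; 1.57 = upright; starts open at 1.8 to 1.93, leaning away from the robot (stop at 1.95). The stiff hinge (0.4 N m of friction, about 3 N at the front rod) stays where it is left. To close, the front rod goes over in an arc towards the robot and down.
- frame_hinge (a point): Middle of the hinge axis, which runs along the carrier's y, 105 mm above the bench at the carrier's x = 80 mm. The steel frame is open: two side bars and two flat crossbars, one over each row of cells; closed, the crossbars are 6 mm above the caps of seated jars, and a jar that is not seated stops it.
- frame_rod (a point): Middle of the frame's front rod, straight, round, 10 mm thick, 224 mm long, parallel to the hinge and 156 mm from it, free to be hooked or pinched (the next crossbar's centre line is 48 mm away). Closed, it is 105 mm above the bench at the carrier's x = -76 mm.
- button_left (a joint): Angle in rad of the turnbutton at the +y end: 0 = lying along the carrier's y, clear of the frame; 1.57 (stop) = along the carrier's x, with one end over the closed front rod. Grows anticlockwise seen from above; starts at 0 to 0.3; friction about 0.05 N m, stays where left.
- button_left_grip (a point): On the pivot axis of the +y turnbutton, at its top face, 137 mm above the bench (carrier x = -104, y = +85 mm). The button is a bar 70 mm long (pivot in the middle), 12 mm wide, 25 mm high, its underside 112 mm above the bench. Its axes turn with the button: its own y runs along the bar.
- button_right (a joint): Angle in rad of the turnbutton at the -y end: 0 = lying along the carrier's y, clear of the frame; 1.57 (stop) = along the carrier's x, with one end over the closed front rod. Grows anticlockwise seen from above; starts at 0 to 0.3; friction about 0.05 N m, stays where left.
- button_right_grip (a point): On the pivot axis of the -y turnbutton, at its top face, 137 mm above the bench (carrier x = -104, y = -85 mm). The button is a bar 70 mm long (pivot in the middle), 12 mm wide, 25 mm high, its underside 112 mm above the bench. Its axes turn with the button: its own y runs along the bar.
- jar0: A straight-sided screw-cap sample jar, white with a grey cap, 46 mm in diameter and 90 mm high, 0.1 to 0.21 kg, bottom-heavy (centre of mass 30 mm up), standing upright on the bench. Origin: centre of its underside; z up through the cap. May be absent (None).
- jar1: A straight-sided screw-cap sample jar, white with a grey cap, 46 mm in diameter and 90 mm high, 0.1 to 0.21 kg, bottom-heavy (centre of mass 30 mm up), standing upright on the bench. Origin: centre of its underside; z up through the cap. May be absent (None).
- jar2: A straight-sided screw-cap sample jar, white with a grey cap, 46 mm in diameter and 90 mm high, 0.1 to 0.21 kg, bottom-heavy (centre of mass 30 mm up), standing upright on the bench. Origin: centre of its underside; z up through the cap. May be absent (None).
- jar3: A straight-sided screw-cap sample jar, white with a grey cap, 46 mm in diameter and 90 mm high, 0.1 to 0.21 kg, bottom-heavy (centre of mass 30 mm up), standing upright on the bench. Origin: centre of its underside; z up through the cap. May be absent (None).
- jar4: A straight-sided screw-cap sample jar, white with a grey cap, 46 mm in diameter and 90 mm high, 0.1 to 0.21 kg, bottom-heavy (centre of mass 30 mm up), standing upright on the bench. Origin: centre of its underside; z up through the cap. May be absent (None).
- jar5: A straight-sided screw-cap sample jar, white with a grey cap, 46 mm in diameter and 90 mm high, 0.1 to 0.21 kg, bottom-heavy (centre of mass 30 mm up), standing upright on the bench. Origin: centre of its underside; z up through the cap. May be absent (None).
- beaker: Bystander: open white ceramic beaker, 68 mm in diameter at the rim, 75 mm high, among the jars; origin: centre of underside.
- tipbox: Bystander: closed pipette-tip box, 85 x 120 x 62 mm; origin: centre of underside.
- wash: Bystander: tall white bottle with black cap, 64 mm in diameter, 160 mm high; origin: centre of underside.
- timer: Bystander: flat white bench timer, 60 x 80 x 20 mm; origin: centre of underside.

How it is judged:
On the way, in this order (a step that is already met when the one before it is completed fails the run):
1. every jar stands upright on the floor of a cell, with the frame still open (x of jar0 in the frame of crate between -0.058 and 0.058 m and y of jar0 in the frame of crate between -0.115 and 0.115 m and z of each of jar0, jar1, jar2, jar3, jar4, jar5 in the frame of crate below 0.018 m and angle between each of jar0, jar1, jar2, jar3, jar4, jar5's own z axis and vertical below 0.25 rad and x of jar1 in the frame of crate between -0.058 and 0.058 m and y of jar1 in the frame of crate between -0.115 and 0.115 m and x of jar2 in the frame of crate between -0.058 and 0.058 m and y of jar2 in the frame of crate between -0.115 and 0.115 m and x of jar3 in the frame of crate between -0.058 and 0.058 m and y of jar3 in the frame of crate between -0.115 and 0.115 m and x of jar4 in the frame of crate between -0.058 and 0.058 m and y of jar4 in the frame of crate between -0.115 and 0.115 m and x of jar5 in the frame of crate between -0.058 and 0.058 m and y of jar5 in the frame of crate between -0.115 and 0.115 m and value of joint frame above 0.3 rad), for 0.2 s.
2. the frame is fully down (value of joint frame below 0.05 rad), for 0.2 s.
3. both turnbuttons are turned across the front rod (value of joint each of button_left, button_right above 1.3 rad), for 0.2 s.
At the end, for the whole second after the job is handed in: Every jar present stands on the floor of a cell (underside within 12 mm of it, tilt under 0.25 rad, so that a jar leaning on its cell wall still counts) at rest, the frame is down (under 0.05 rad) and both turnbuttons are turned past 1.3 rad (all of step 3 and x of jar0 in the frame of crate between -0.058 and 0.058 m and y of jar0 in the frame of crate between -0.115 and 0.115 m and z of each of jar0, jar1, jar2, jar3, jar4, jar5 in the frame of crate below 0.018 m and angle between each of jar0, jar1, jar2, jar3, jar4, jar5's own z axis and vertical below 0.25 rad and x of jar1 in the frame of crate between -0.058 and 0.058 m and y of jar1 in the frame of crate between -0.115 and 0.115 m and x of jar2 in the frame of crate between -0.058 and 0.058 m and y of jar2 in the frame of crate between -0.115 and 0.115 m and x of jar3 in the frame of crate between -0.058 and 0.058 m and y of jar3 in the frame of crate between -0.115 and 0.115 m and x of jar4 in the frame of crate between -0.058 and 0.058 m and y of jar4 in the frame of crate between -0.115 and 0.115 m and x of jar5 in the frame of crate between -0.058 and 0.058 m and y of jar5 in the frame of crate between -0.115 and 0.115 m and value of joint frame below 0.05 rad and linear speed of each of jar0, jar1, jar2, jar3, jar4, jar5 below 0.02 m/s); the robot touches nothing.
It fails at once if the beaker is moved more than 5 cm or tipped over (distance of beaker from where it was at the start of the episode above 0.05 m or angle between beaker's own z axis and vertical above 0.5 rad).
It fails at once if the tipbox is moved more than 5 cm or tipped over (distance of tipbox from where it was at the start of the episode above 0.05 m or angle between tipbox's own z axis and vertical above 0.5 rad).
It fails at once if the wash is moved more than 5 cm or tipped over (distance of wash from where it was at the start of the episode above 0.05 m or angle between wash's own z axis and vertical above 0.5 rad).
It fails at once if the timer is moved more than 5 cm or tipped over (distance of timer from where it was at the start of the episode above 0.05 m or angle between timer's own z axis and vertical above 0.5 rad).
Of jar0, jar1, jar2, jar3, jar4, jar5 only 4 to 6 are there at a start; the rules pass over those that are not, and their reading is None.
At some moment in a run one of jar0, jar1, jar2, jar3, jar4, jar5 may be knocked a few centimetres aside while the robot is not near it.
It also fails if it takes over 210 s, if anything falls off the work surface, if the arm or the gripper's body presses on something with over 40 N, if the wrist force passes 120 N, or if a joint passes its speed limit or range.

## Working session

There is one attempt and no reset: what is moved stays moved. The work goes in short steps, Python scripts to look and compute and a tool call to move; the robot and the scene stay as the last step left them, time stands still between calls to the robot, and variables do not carry over. Pictures are saved under pics/ and viewed, at most 14 in all, crops included, and the job is handed in when it is done.

Besides the shell and the picture viewer there is one more tool, called after "Request:" by a JSON object that holds its "name" and its "arguments", one argument or row to a line. arm_command: Moves the arm, as the interface text tells. Its arguments: {"type":"object","properties":{"increments":{"type":"string"},"grip_force":{"type":"number"}},"required":["increments"]}

```bash
mkdir -p pics; ls
python3 - <<'E'
from plant import robot
import cv2,numpy as np
np.set_printoptions(precision=4,suppress=True)
print(robot.read_state())
for n in("top","side","wrist"):
    m=robot.camera_model(n);print(n,m);cv2.imwrite(f"pics/{n}0.png",robot.read_camera(n))
E
```

```text
pics
{'t': 0.0, 'q': array([ 1.1096,  0.1311,  1.4893, -0.    ,  1.523 , -0.0854]), 'dq': array([-0.0013, -0.0002,  0.0003, -0.0001, -0.0012, -0.0003]), 'joint_torque': array([ -0.0024, -55.9845, -49.1755,   0.0767,   0.0354,  -0.0001]), 'tool_pos': array([0.22  , 0.5577, 0.2426]), 'orientation': array([-0.5867, -3.0858,  0.0028]), 'force': array([-0.491 ,  0.1462, -0.1775]), 'wrist_torque': array([ 0.0158, -0.0474, -0.0127]), 'gripper_force': 0.0, 'opening': 0.09329008537273253}
top {'fx': 456.17999649994334, 'fy': 456.17999649994334, 'cx': 314.8637565514176, 'cy': 199.9414749877323, 'eye': array([ 0.3342, -0.0256,  1.3072]), 'rotation': array([-2.1509,  2.1195, -0.1896])}
side {'fx': 442.2710928831442, 'fy': 442.2710928831442, 'cx': 327.8815003584315, 'cy': 196.38895563715468, 'eye': array([ 0.1831, -0.8098,  1.0602]), 'rotation': array([-2.3419,  0.5378, -0.1974])}
wrist {'fx': 329.8291699775467, 'fy': 329.8291699775467, 'cx': 320.3892818789581, 'cy': 201.31483176120005, 'eye': array([0.1538, 0.5842, 0.3844]), 'rotation': array([2.4124, 1.6407, 0.2128])}
```

View pics/top0.png

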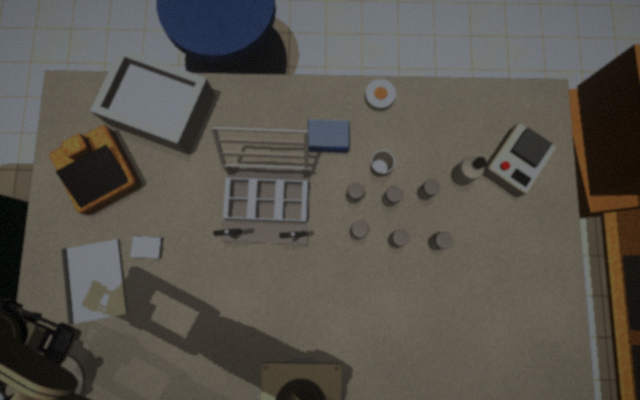

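View pics/side0.png

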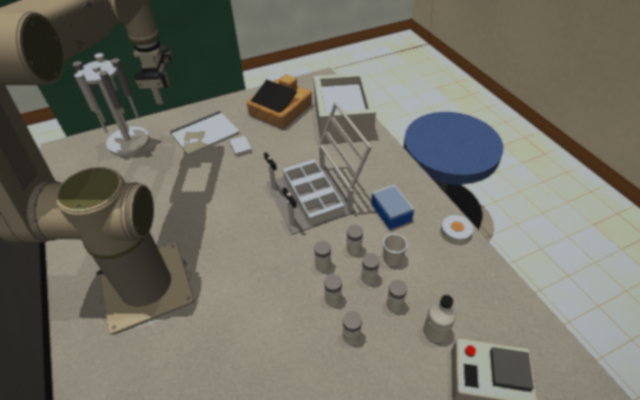

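The top view shows six jars, with caps near (356,191), (393,196), (429,188), (360,230), (399,238) and (441,240). The beaker is at (383,162), the carrier's cells are centred near (265,199), and the buttons are at (233,233) and (296,235). The side view shows the same six jars, caps near (322,248), (355,232), (370,262), (333,284), (397,290) and (352,320), with the frame open.

```bash
cat > h.py <<'E'
from plant import robot
import cv2,numpy as np
from scipy.spatial.transform import Rotation as R
np.set_printoptions(precision=4,suppress=True)
def ray(m,p):
    d=R.from_rotvec(m['rotation']).as_matrix()@np.array([(p[0]-m['cx'])/m['fx'],(p[1]-m['cy'])/m['fy'],1.]);return np.array(m['eye']),d/np.linalg.norm(d)
def plane(m,p,z):
    e,d=ray(m,p);return e+d*(z-e[2])/d[2]
def tri(obs):
    A=np.zeros((3,3));b=np.zeros(3);L=[ray(m,p) for m,p in obs]
    for e,d in L:
        P=np.eye(3)-np.outer(d,d);A+=P;b+=P@e
    x=np.linalg.solve(A,b);return x,max(np.linalg.norm((np.eye(3)-np.outer(d,d))@(x-e)) for e,d in L)
def proj(m,X):
    c=R.from_rotvec(m['rotation']).as_matrix().T@(np.asarray(X)-m['eye']);return np.array([m['fx']*c[0]/c[2]+m['cx'],m['fy']*c[1]/c[2]+m['cy']])
def tool():
    s=robot.read_state();return s,R.from_rotvec(s['orientation']).as_matrix()
def inc(target):  # mm in tool axes
    s,T=tool();return T.T@(np.asarray(target)-s['tool_pos'])*1000
E
python3 - <<'E'
from h import *
t,s=robot.camera_model('top'),robot.camera_model('side')
J=[((356,190),(355,232)),((393,195),(370,262)),((429,187),(397,290)),((360,229),(322,248)),((399,237),(333,284)),((441,239),(352,320))]
for a,b in J: print(tri([(t,a),(s,b)]),plane(t,a,.09))
for n,p,z in[('beaker',(383,158),.075),('wash cap',(478,163),.16),('tipbox',(328,135),.062),('crateA',(224,178),.046),('B',(308,179),.046),('C',(306,221),.046),('D',(222,219),.046),('btnL',(233,232),.137),('btnR',(296,234),.137)]:print(n,plane(t,p,z))
st,T=tool();print(T)
W=robot.camera_model('wrist');print(T.T@(np.array(W['eye'])-st['tool_pos']));print(T.T@R.from_rotvec(W['rotation']).as_matrix())
im=robot.read_camera('top');cv2.imwrite('pics/topc.png',cv2.resize(im[100:270,200:480],None,fx=2.8,fy=2.8,interpolation=2))
E
```

```text
(array([ 0.5752, -0.1443,  0.0831]), np.float64(0.0006381359767659231)) [ 0.5732 -0.1435  0.09  ]
(array([ 0.565 , -0.2469,  0.0766]), np.float64(0.0015946318960065387)) [ 0.5609 -0.244   0.09  ]
(array([ 0.589 , -0.348 ,  0.0696]), np.float64(0.0001523836823827124)) [ 0.5846 -0.3426  0.09  ]
(array([ 0.4681, -0.1548,  0.0848]), np.float64(0.0006885973575120066)) [ 0.4669 -0.1541  0.09  ]
(array([ 0.4491, -0.2619,  0.072 ]), np.float64(0.00048327738340367724)) [ 0.4469 -0.2584  0.09  ]
(array([ 0.4449, -0.3745,  0.0772]), np.float64(0.0004886090056741807)) [ 0.4432 -0.3707  0.09  ]
beaker [ 0.6682 -0.2204  0.075 ]
wash cap [ 0.6357 -0.4536  0.16  ]
tipbox [ 0.7366 -0.0668  0.062 ]
crateA [0.6105 0.2253 0.046 ]
B [ 0.6114 -0.012   0.046 ]
C [ 0.4918 -0.0084  0.046 ]
D [0.4939 0.2252 0.046 ]
btnL [0.4491 0.1773 0.137 ]
btnR [0.4464 0.0155 0.137 ]
[[-0.9302  0.367  -0.0006]
 [ 0.367   0.9302 -0.0013]
 [ 0.0001 -0.0014 -1.    ]]
[ 0.0713  0.0001 -0.1417]
[[-0.0008 -0.9662 -0.2578]
 [ 1.     -0.0007 -0.0004]
 [ 0.0002 -0.2578  0.9662]]
```

View pics/topc.png

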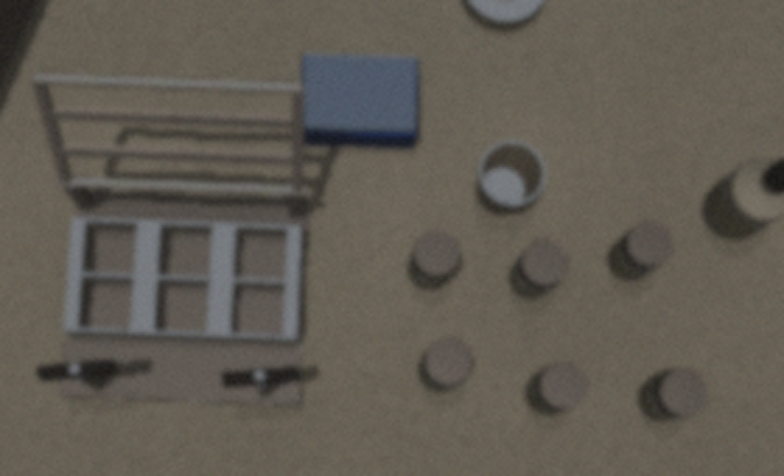

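Enlarged, the top view shows the carrier almost square to the world, with cells about x 0.49–0.61 and y -0.01–0.225. All six jars are upright and the frame leans away. The rough jar heights, 70–85 mm, agree with the caps. Next I move the wrist camera over the area.

Request:
{"name": "arm_command", "arguments": {
  "increments": "0 -38 -32 -6 0; 0 -75 -65 -11 0; 0 -113 -97 -17 0; 0 -150 -130 -22 0; 0 -188 -162 -28 0"
}}

```text
t: 0.7
tool_pos: [0.3358, 0.3367, 0.2716]
orientation: [-0.586, -3.086, 0.0]
force: [1.9, -0.3, 0.3]
opening: 0.0928
gripper_force: 0.0
```

Request:
{"name": "arm_command", "arguments": {
  "increments": "0 -38 -32 -6 0; 0 -75 -65 -11 0; 0 -113 -97 -17 0; 0 -150 -130 -22 0; 0 -188 -162 -28 0"
}}

```text
t: 1.2
tool_pos: [0.4514, 0.1168, 0.2999]
orientation: [0.587, 3.086, 0.0]
force: [1.9, 0.9, -0.4]
opening: 0.0928
gripper_force: 0.0
```

Request:
{"name": "arm_command", "arguments": {
  "increments": "0 -15 -14 0 -0.13; 0 -15 -14 0 -0.25; 0 -15 -14 0 -0.376; 0 -15 -14 0 -0.376; 0 -15 -14 0 -0.376"
}}

```text
t: 1.7
tool_pos: [0.4597, 0.1003, 0.2995]
orientation: [-0.005, -3.141, 0.0]
force: [-0.0, 0.1, -0.3]
opening: 0.093
gripper_force: 0.0
```

Run:
```python
from h import *
import pickle
st,T=tool();print(st['t'],st['tool_pos'],st['q'],T)
W=robot.camera_model('wrist');im=robot.read_camera('wrist');pickle.dump((W,im),open('w1.pkl','wb'));cv2.imwrite('pics/w1.png',im)
```

```text
1.7 [0.4597 0.1003 0.2995] [ 0.1058 -0.242   1.7459  0.      1.6379 -1.4615] [[-1.      0.0035 -0.0002]
 [ 0.0035  1.     -0.    ]
 [ 0.0002 -0.     -1.    ]]
```

View pics/w1.png

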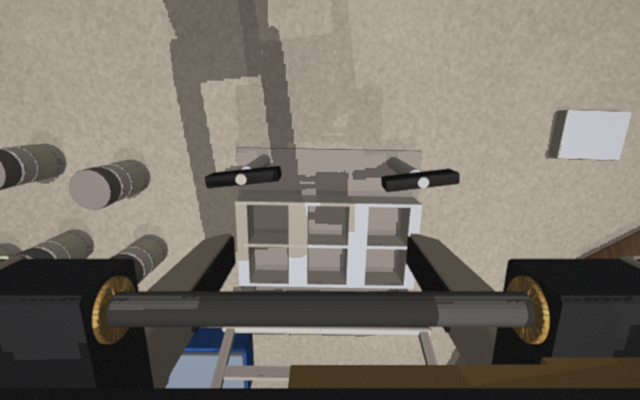

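The wrist view (image up is toward the robot) shows the carrier clearly. The white pivots are at (241,179) and (424,182), the wall-top outline runs from about (237,200) to (420,202), and the divider is at row 246. Jars are on the left, and the fingers hide the lower part of the picture. I take a second place further back for two-view heights and a view of the jars.

Request:
{"name": "arm_command", "arguments": {
  "increments": "0 30 -40 0 0; 0 60 -80 0 0; 0 60 -125 0 0; 0 60 -170 0 0; 0 60 -170 0 0"
}}

```text
t: 2.25
tool_pos: [0.3993, -0.0739, 0.2997]
orientation: [0.013, 3.141, -0.003]
force: [0.6, -0.1, -0.1]
opening: 0.0928
gripper_force: 0.0
```

Run:
```python
from h import *
import pickle
st,T=tool();print(st['t'],st['tool_pos'])
W=robot.camera_model('wrist');im=robot.read_camera('wrist');pickle.dump((W,im),open('w2.pkl','wb'));cv2.imwrite('pics/w2.png',im)
```

```text
2.25 [ 0.3993 -0.0739  0.2997]
```

View pics/w2.png

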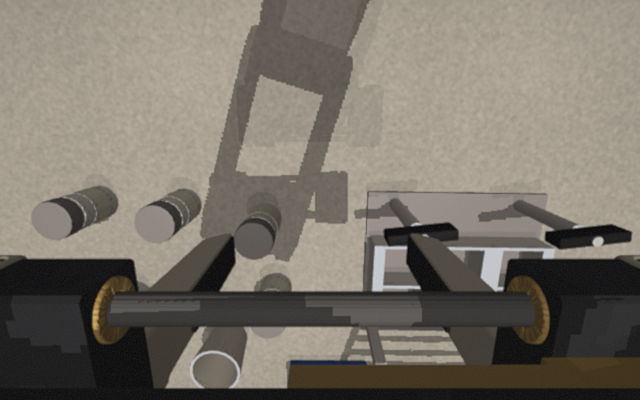

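The second view shows pivots at (421,234) and (598,241), base front corners at (368,192) and (546,194), and front-row caps at (52,220), (155,224) and (256,239). I move over the jars so both rows are in the clear upper half.

Request:
{"name": "arm_command", "arguments": {
  "increments": "0 -35 -35 0 0; 0 -70 -70 0 0; 0 -105 -105 0 0; 0 -140 -140 0 0; 0 -175 -175 0 0"
}}

```text
t: 2.8
tool_pos: [0.577, -0.244, 0.2992]
orientation: [-0.001, 3.142, 0.001]
force: [0.3, -0.1, 0.9]
opening: 0.0928
gripper_force: 0.0
```

Request:
{"name": "arm_command", "arguments": {
  "increments": "0 -5 -10 0 0; 0 -5 -10 0 0; 0 -5 -10 0 0"
}}

```text
t: 3.1
tool_pos: [0.58, -0.2529, 0.2998]
orientation: [0.001, -3.141, -0.001]
force: [-0.5, 0.4, -0.0]
opening: 0.0933
gripper_force: 0.0
```

Run:
```python
from h import *
import pickle
W=robot.camera_model('wrist');im=robot.read_camera('wrist');pickle.dump((W,im),open('w3.pkl','wb'))
cv2.imwrite('pics/w3.png',cv2.resize(im[0:300,80:560],None,fx=1.66,fy=1.66,interpolation=2))
st,T=tool();print(st['t'],st['tool_pos'],T)
w1,w2=[pickle.load(open(f'w{i}.pkl','rb'))[0] for i in(1,2)]
for n,a,b,z in[('pivR',(241,179),(421,234),.137),('pivL',(424,182),(598,241),.137),('baseR',(236,150),(368,192),.006),('baseL',(420,150),(546,194),.006),('wallR',(237,201),(373,237),.046),('wallL',(421,202),(554,247),.046)]:
    print(n,tri([(w1,a),(w2,b)]),plane(w1,a,z),plane(w2,b,z))
print('cellwall corners w1',[plane(w1,p,.046) for p in((237,200),(420,202),(237,286),(420,288))])
for n,p in(('a',(52,220)),('b',(155,224)),('c',(256,239))):print(n,plane(w2,p,.09))
```

```text
3.15 [ 0.5798 -0.2528  0.3005] [[-1.     -0.0012  0.0007]
 [-0.0012  1.      0.    ]
 [-0.0007  0.     -1.    ]]
pivR (array([0.4469, 0.0253, 0.1318]), np.float64(0.0017252256095304551)) [0.4476 0.0259 0.137 ] [0.4432 0.024  0.137 ]
pivL (array([0.451 , 0.1971, 0.1388]), np.float64(0.00020721066809878817)) [0.4512 0.1977 0.137 ] [0.4519 0.1986 0.137 ]
baseR (array([ 0.4334, -0.0104,  0.0039]), np.float64(0.0012526318036154647)) [ 0.4344 -0.0103  0.006 ] [ 0.4317 -0.0104  0.006 ]
baseL (array([0.4358, 0.2305, 0.0069]), np.float64(0.000509303263411953)) [0.4354 0.2309 0.006 ] [0.4365 0.231  0.006 ]
wallR (array([ 0.4929, -0.0062,  0.0287]), np.float64(0.004725739382816429)) [ 0.493  -0.0033  0.046 ] [ 0.4813 -0.008   0.046 ]
wallL (array([0.4956, 0.2244, 0.0471]), np.float64(0.0007319447075072259)) [0.4952 0.2249 0.046 ] [0.4968 0.225  0.046 ]
cellwall corners w1 [array([ 0.4917, -0.0032,  0.046 ]), array([0.4952, 0.2237, 0.046 ]), array([ 0.6101, -0.0114,  0.046 ]), array([0.614 , 0.2324, 0.046 ])]
a [ 0.4411 -0.376   0.09  ]
b [ 0.4467 -0.2609  0.09  ]
c [ 0.4656 -0.1483  0.09  ]
```

View pics/w3.png

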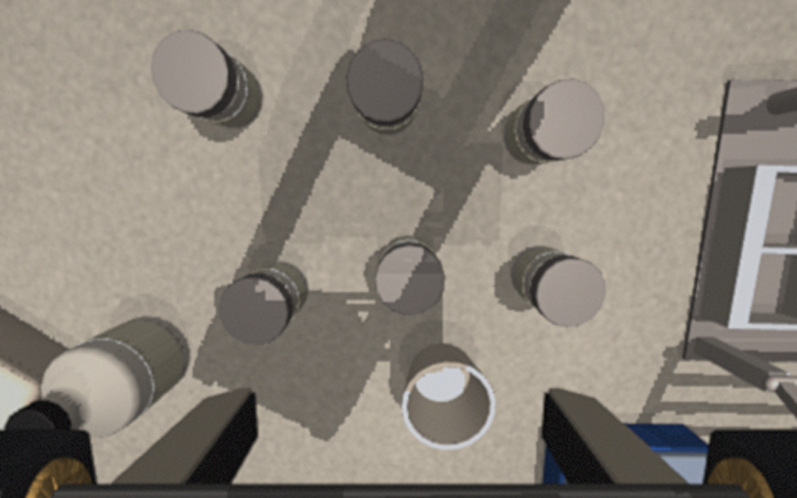

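The caps are clear at crop pixels (190,72), (385,81), (564,118), (256,305), (410,277) and (568,290). I enlarge the carrier in w1 to pin down its pose.

Run:
```python
from h import *
import pickle
w3=pickle.load(open('w3.pkl','rb'))[0]
t,s=robot.camera_model('top'),robot.camera_model('side')
for p,tp in zip([(190,72),(385,81),(564,118),(256,305),(410,277),(568,290)],[(441,239),(399,237),(360,229),(429,187),(393,195),(356,190)]):
    q=((p[0]+.5)/1.66-.5+80,(p[1]+.5)/1.66-.5); print(np.array(q),plane(w3,q,.09),tri([(w3,q),(t,tp)]))
im=pickle.load(open('w1.pkl','rb'))[1]
cv2.imwrite('pics/w1c.png',cv2.resize(im[142:292,230:430],None,fx=4,fy=4,interpolation=2))
```

```text
[194.259   43.1747] [ 0.4423 -0.3762  0.09  ] (array([ 0.4432, -0.3712,  0.0969]), np.float64(0.0024359362174886942))
[311.7289  48.5964] [ 0.4472 -0.2613  0.09  ] (array([ 0.4469, -0.2605,  0.0843]), np.float64(0.0011622546171470673))
[419.5602  70.8855] [ 0.4677 -0.1538  0.09  ] (array([ 0.4673, -0.1539,  0.0895]), np.float64(0.00042889004907075144))
[234.0181 183.5361] [ 0.5824 -0.3467  0.09  ] (array([ 0.5163, -0.2593,  0.4136]), np.float64(0.0019744805343140334))
[326.7892 166.6687] [ 0.5639 -0.2459  0.09  ] (array([ 0.5644, -0.2459,  0.0786]), np.float64(0.0013499470112051481))
[421.9699 174.5   ] [ 0.5725 -0.1431  0.09  ] (array([ 0.5726, -0.1434,  0.091 ]), np.float64(0.0003462313327734804))
```

View pics/w1c.png

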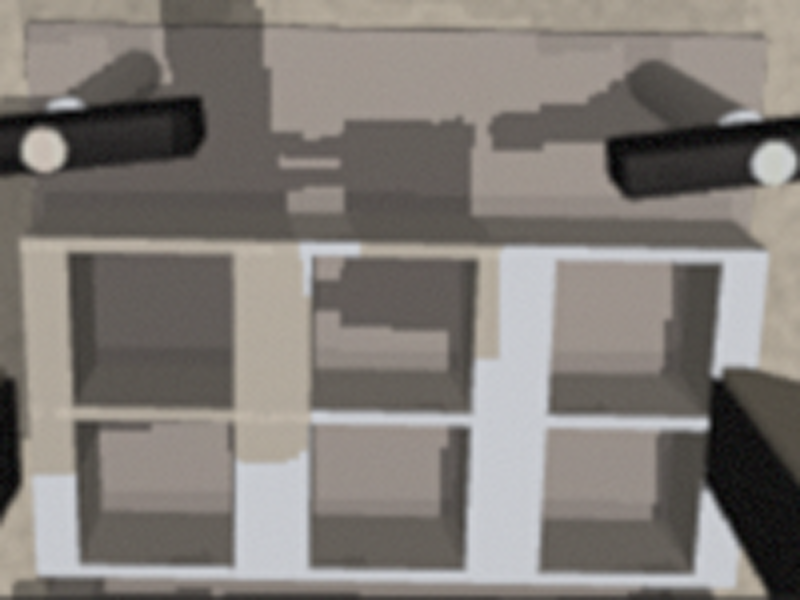

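The crop shows the wall-top edges of all six cells clearly: front edge at row 238–262, divider at about 414–424, and back edge at about 566–573. I fit the carrier pose to the cell corners.

Run:
```python
from h import *
import pickle
w1=pickle.load(open('w1.pkl','rb'))[0]
pts=[((68,252),-54,-102),((233,254),-54,-50),((312,255),-54,-26),((476,259),-54,26),((556,261),-54,50),((722,263),-54,102),
((311,416),0,-26),((472,420),0,26),((548,422),0,50),((709,424),0,102),((74,412),0,-102),((234,414),0,-50),
((80,565),54,-102),((233,567),54,-50),((310,568),54,-26),((466,569),54,26),((540,572),54,50),((694,573),54,102)]
for z in(.042,.046,.05):
    A=np.array([plane(w1,((p[0]+.5)/4-.5+230,(p[1]+.5)/4-.5+142),z)[:2] for p,_,_ in pts]);B=np.array([(x,y) for _,x,y in pts])/1000
    M,_=cv2.estimateAffinePartial2D(B,A,method=cv2.LMEDS);U,S,V=np.linalg.svd((B-B.mean(0)).T@(A-A.mean(0)));Rm=(U@V).T;sc=S.sum()/((B-B.mean(0))**2).sum()
    o=A.mean(0)-Rm@B.mean(0);print(z,'scale',sc,'yaw',np.arctan2(Rm[1,0],Rm[0,0]),'origin',o,'res mm',np.abs(A-(B@Rm.T*sc+A.mean(0)-sc*Rm@B.mean(0))).max(0)*1000)
    if z==.046:
        for x,y in((-28,76),(-28,0),(-28,-76),(28,76),(28,0),(28,-76),(-104,85),(-104,-85),(80,0)):print((x,y),o+Rm@np.array([x,y])/1000)
for p in((43,148),(773,163)):print(plane(w1,((p[0]+.5)/4-.5+230,(p[1]+.5)/4-.5+142),.137))
```

```text
0.042 scale 1.0101277442462235 yaw -0.02192019878838511 origin [0.5553 0.109 ] res mm [0.6638 1.26  ]
0.046 scale 1.0000078429837707 yaw -0.021920198788385158 origin [0.5536 0.1089] res mm [0.6571 1.2474]
(-28, 76) [0.5273 0.1855]
(-28, 0) [0.5256 0.1095]
(-28, -76) [0.5239 0.0335]
(28, 76) [0.5832 0.1842]
(28, 0) [0.5816 0.1083]
(28, -76) [0.5799 0.0323]
(-104, 85) [0.4515 0.1961]
(-104, -85) [0.4477 0.0262]
(80, 0) [0.6336 0.1071]
0.05 scale 0.9898879417213182 yaw -0.021920198788385054 origin [0.5519 0.1088] res mm [0.6505 1.2347]
[0.4472 0.0253 0.137 ]
[0.4515 0.1967 0.137 ]
```

The fit has scale 1.000 at z = 0.046, so the wall height is confirmed. The carrier origin is (0.5536, 0.1089), yaw -0.022, and the pivots agree to 1 mm. The tool axes are world -x, +y and -z. First jar: (0.5725,-0.1431) to cell3 (0.583,0.184), with TCP z 0.074 at the grasp.

Request:
{"name": "arm_command", "arguments": {
  "increments": "0 2 37 33 0; 0 5 73 66 0; 0 7 110 100 0; 0 7 110 150 0; 0 7 110 200 0",
  "grip_force": 20
}}

```text
t: 3.65
tool_pos: [0.5734, -0.1421, 0.1012]
orientation: [-0.005, 3.137, -0.002]
force: [0.3, -0.9, 0.2]
opening: 0.0929
gripper_force: 0.0
```

Request:
{"name": "arm_command", "arguments": {
  "increments": "0 0 0 26 0; 0 0 0 26 0; 1 0 0 26 0; 1 0 0 26 0; 1 0 0 26 0"
}}

```text
t: 4.15
tool_pos: [0.5748, -0.1452, 0.0771]
orientation: [-0.0, 3.137, -0.003]
force: [0.3, 0.0, -0.3]
opening: 0.0734
gripper_force: 0.0
```

Request:
{"name": "arm_command", "arguments": {
  "increments": "1 0 0 0 0; 1 0 0 0 0; 1 0 0 0 0"
}}

```text
t: 4.45
tool_pos: [0.5731, -0.1447, 0.0742]
orientation: [-0.0, 3.141, 0.0]
force: [0.1, 2.2, 0.6]
opening: 0.0495
gripper_force: 0.5
```

Request:
{"name": "arm_command", "arguments": {
  "increments": "1 0 0 0 0; 1 0 0 0 0; 1 0 0 -50 0; 1 0 0 -100 0; 1 0 0 -150 0"
}}

```text
t: 4.95
tool_pos: [0.572, -0.1445, 0.2245]
orientation: [0.0, -3.139, -0.001]
force: [1.7, -1.0, -1.7]
opening: 0.0457
gripper_force: 20.0
```

Request:
{"name": "arm_command", "arguments": {
  "increments": "1 -3 48 -10 0; 1 -6 97 -12 0; 1 -9 146 -12 0; 1 -11 195 -12 0; 1 -11 244 -12 0"
}}

```text
t: 5.45
tool_pos: [0.5834, 0.101, 0.2353]
orientation: [-0.0, -3.141, 0.0]
force: [0.5, 0.1, -1.2]
opening: 0.0458
gripper_force: 20.0
```

Request:
{"name": "arm_command", "arguments": {
  "increments": "1 0 42 0 0; 1 0 83 0 0; 1 0 83 0 0; 1 0 83 45 0; 1 0 83 90 0"
}}

```text
t: 5.95
tool_pos: [0.5851, 0.1825, 0.1463]
orientation: [-0.002, 3.138, 0.001]
force: [0.5, 0.1, -2.8]
opening: 0.0461
gripper_force: 20.0
```

Run:
```python
from h import *
st,T=tool();print(st);print(T, inc((.5832,.1842,.081)))
```

```text
{'t': 5.95, 'q': array([ 0.2189,  0.2244,  1.5631, -0.0006,  1.35  , -1.3527]), 'dq': array([-0.014 ,  0.3786,  0.4853, -0.0005, -0.8004,  0.0027]), 'joint_torque': array([  0.9946, -66.2025, -52.2642,   0.0599,   2.0499,   0.0075]), 'tool_pos': array([0.5851, 0.1825, 0.1463]), 'orientation': array([-0.0016,  3.1375,  0.0005]), 'force': array([ 0.536 ,  0.0903, -2.7599]), 'wrist_torque': array([0.0022, 0.0083, 0.0026]), 'gripper_force': 19.999699112959206, 'opening': 0.04610101915750973}
[[-1.     -0.001   0.0041]
 [-0.001   1.      0.0004]
 [-0.0041  0.0003 -1.    ]] [ 2.1806  1.726  65.3339]
```

Request:
{"name": "arm_command", "arguments": {
  "increments": "1 0 0 10 0; 1 0 0 25 0; 1 0 0 45 0; 1 0 0 65 0; 1 0 0 65 0"
}}

```text
t: 6.45
tool_pos: [0.5839, 0.182, 0.0804]
orientation: [-0.0, -3.141, 0.0]
force: [-0.5, -0.3, -1.9]
opening: 0.0455
gripper_force: 20.0
```

Request:
{"name": "arm_command", "arguments": {
  "increments": "1 0 0 0 0; 0.4 0 0 0 0; 0.4 0 0 0 0; 0.4 0 0 0 0; 0.4 0 0 0 0"
}}

```text
t: 6.95
tool_pos: [0.5843, 0.1824, 0.0816]
orientation: [-0.0, 3.14, 0.0]
force: [0.2, -0.2, -0.2]
opening: 0.0559
gripper_force: 0.0
```

Run:
```python
from h import *
st,T=tool();print(st['t'],st['tool_pos'],st['force'],st['opening'],st['q'])
```

```text
6.95 [0.5843 0.1824 0.0816] [ 0.2139 -0.1807 -0.2479] 0.05594647158108036 [ 0.2189  0.2912  1.6096 -0.0001  1.2395 -1.3521]
```

Jar 1 is seated with no side force. I lift and move to a viewing spot, then test an automatic circle finder, which each later grasp will use to catch knocked jars.

Request:
{"name": "arm_command", "arguments": {
  "increments": "0.2 0 0 -50 0; 0.2 0 0 -100 0; 0.2 0 0 -150 0; 0.2 0 -40 -175 0; 0.2 0 -85 -195 0"
}}

```text
t: 7.45
tool_pos: [0.5846, 0.0978, 0.2795]
orientation: [-0.005, 3.137, 0.001]
force: [1.3, -1.3, -1.2]
opening: 0.0742
gripper_force: 0.0
```

Request:
{"name": "arm_command", "arguments": {
  "increments": "0.2 0 -50 0 0; 0.2 0 -99 0 0; 0.2 0 -148 0 0; 0.2 0 -197 0 0; 0.2 0 -246 0 0"
}}

```text
t: 7.95
tool_pos: [0.5836, -0.1506, 0.2762]
orientation: [-0.0, 3.141, -0.0]
force: [0.8, 0.6, -0.2]
opening: 0.0745
gripper_force: 0.0
```

Request:
{"name": "arm_command", "arguments": {
  "increments": "0.2 0 -49 0 0; 0.2 0 -89 -10 0; 0.2 0 -89 -23 0; 0.2 0 -89 -23 0; 0.2 0 -89 -23 0"
}}

```text
t: 8.45
tool_pos: [0.5843, -0.2368, 0.2993]
orientation: [-0.001, 3.141, 0.0]
force: [0.3, 1.1, 0.3]
opening: 0.0747
gripper_force: 0.0
```

```bash
cat >> h.py <<'E'
def caps(W,im,guess,zt=.09,win=.06):
    """refine cap circle near each guess (x,y): radial-gradient vote (HoughCircles) in a window"""
    g=cv2.GaussianBlur(cv2.cvtColor(im,cv2.COLOR_BGR2GRAY),(0,0),1);out=[]
    for x,y in guess:
        c=proj(W,(x,y,zt));r=np.linalg.norm(proj(W,(x,y+.023,zt))-c);h=r*win/.023
        x0,y0=int(max(c[0]-h,0)),int(max(c[1]-h,0));k=4
        s=g[y0:int(min(c[1]+h,400)),x0:int(min(c[0]+h,640))]
        if min(s.shape)<2*r: out.append(None);continue
        s=cv2.resize(s,None,fx=k,fy=k,interpolation=cv2.INTER_CUBIC)
        C=cv2.HoughCircles(s,cv2.HOUGH_GRADIENT_ALT,1.5,k*r,param1=60,param2=.5,minRadius=int(k*r*.88),maxRadius=int(k*r*1.15))
        out.append(None if C is None else [(plane(W,((q[0]+.5)/k-.5+x0,(q[1]+.5)/k-.5+y0),zt)[:2],q[2]/k/r) for q in C[0][:3]])
    return out
G=[(.4677,-.1538),(.5639,-.2459),(.4472,-.2613),(.4423,-.3762),(.5824,-.3467)]
E
python3 - <<'E'
from h import *
import pickle
w3,i3=pickle.load(open('w3.pkl','rb'))
print(*caps(w3,i3,G),sep='\n')
W=robot.camera_model('wrist');im=robot.read_camera('wrist');pickle.dump((W,im),open('w4.pkl','wb'));cv2.imwrite('pics/w4.png',im)
st,T=tool();print(st['t'],st['tool_pos']);print(*caps(W,im,G),sep='\n')
E
```

```text
None
None
None
None
[(array([ 0.5861, -0.348 ]), np.float64(1.0890775678760052))]
8.5 [ 0.5841 -0.2364  0.2987]
None
[(array([ 0.5641, -0.2458]), np.float64(1.0024852860849203))]
None
None
[(array([ 0.587 , -0.3475]), np.float64(0.9503818325316462))]
```

View pics/w4.png

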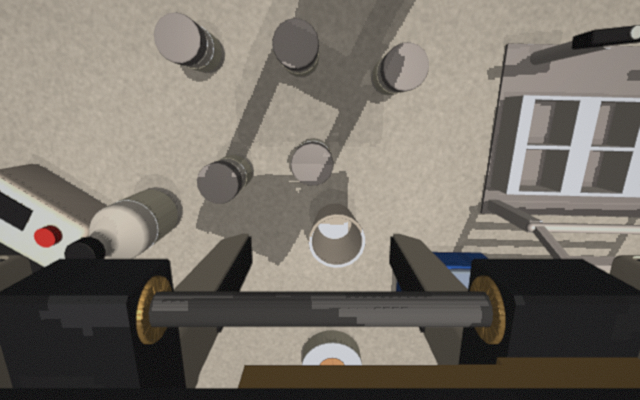

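The wrist picture shows all five remaining jars unmoved, caps at (180,35), (297,45), (403,66), (223,181) and (311,160). I fetch jar 2 at (0.4677,-0.1538) for cell4, and tune the circle finder offline on the saved pictures.

```bash
sed -i 's/cv2.HOUGH_GRADIENT_ALT,1.5,k\*r,param1=60,param2=.5,minRadius=int(k\*r\*.88),maxRadius=int(k\*r\*1.15)/cv2.HOUGH_GRADIENT,2,k*r,param1=40,param2=15,minRadius=int(k*r*.93),maxRadius=int(k*r*1.1)/' h.py
python3 - <<'E'
from h import *
import pickle
for n in(3,4):
    w,i=pickle.load(open(f'w{n}.pkl','rb'));print(*[[q[0] for q in c] for c in caps(w,i,G,win=.05)],sep='\n')
w,i=pickle.load(open('w4.pkl','rb'))
for p in((180,35),(297,45),(403,66),(223,181),(311,160)):print(plane(w,p,.09))
print(inc((.4677,-.1538,.0742)))
E
```

```text
[array([ 0.47  , -0.1533]), array([ 0.48  , -0.1843]), array([ 0.5147, -0.1551])]
[array([ 0.5663, -0.2448]), array([ 0.5566, -0.2704]), array([ 0.5951, -0.249 ])]
[array([ 0.4502, -0.2715]), array([ 0.4144, -0.2949]), array([ 0.4939, -0.2717])]
[array([ 0.4575, -0.3588]), array([ 0.4439, -0.3777]), array([ 0.447 , -0.3314])]
[array([ 0.5878, -0.3505]), array([ 0.5545, -0.328 ]), array([ 0.5482, -0.3027])]
[array([ 0.4686, -0.151 ]), array([ 0.4799, -0.1828]), array([ 0.4441, -0.142 ])]
[array([ 0.5665, -0.246 ]), array([ 0.5956, -0.232 ]), array([ 0.5527, -0.2798])]
[array([ 0.4459, -0.2603]), array([ 0.4856, -0.2777]), array([ 0.4472, -0.3087])]
[array([ 0.4585, -0.3571]), array([ 0.4441, -0.3786]), array([ 0.4846, -0.3948])]
[array([ 0.5851, -0.3464]), array([ 0.5574, -0.3145]), array([ 0.5396, -0.3544])]
[ 0.4398 -0.3732  0.09  ]
[ 0.4487 -0.2598  0.09  ]
[ 0.4678 -0.1549  0.09  ]
[ 0.5841 -0.3424  0.09  ]
[ 0.5613 -0.2469  0.09  ]
[116.3188  82.6682 224.4672]
```

Request:
{"name": "arm_command", "arguments": {
  "increments": "0.2 39 28 10 0; 0.2 78 55 20 0; 0.2 116 83 30 0; 0.2 116 83 80 0; 0.2 116 83 130 0"
}}

```text
t: 9.0
tool_pos: [0.4686, -0.1531, 0.1699]
orientation: [-0.005, 3.135, -0.004]
force: [0.6, -0.7, -0.7]
opening: 0.0742
gripper_force: 0.0
```

Request:
{"name": "arm_command", "arguments": {
  "increments": "0.2 0 0 48 0; 0.2 0 0 94 0; 0.2 0 0 94 0; 1 0 0 94 0; 1 0 0 94 0"
}}

```text
t: 9.5
tool_pos: [0.4698, -0.155, 0.0777]
orientation: [-0.002, 3.138, -0.003]
force: [0.1, 0.8, 0.2]
opening: 0.063
gripper_force: 0.0
```

Request:
{"name": "arm_command", "arguments": {
  "increments": "1 0 0 0 0; 1 0 0 0 0; 1 0 0 0 0; 1 0 0 0 0; 1 0 0 -50 0"
}}

```text
t: 10.0
tool_pos: [0.4635, -0.1528, 0.1194]
orientation: [0.0, -3.131, -0.008]
force: [0.5, -0.1, -3.4]
opening: 0.0456
gripper_force: 20.0
```

Run:
```python
from h import *
st,T=tool();print(st['t'],st['tool_pos'],st['gripper_force'],st['opening']);print(inc((.5816,.1083,.0815)))
```

```text
10.0 [ 0.4635 -0.1528  0.1194] 19.995958507061005 0.045596832298110505
[-118.5742  260.8776   37.8589]
```

Request:
{"name": "arm_command", "arguments": {
  "increments": "1 -5 10 -48 0; 1 -15 35 -88 0; 1 -33 75 -110 0; 1 -52 120 -110 0; 1 -71 165 -110 0"
}}

```text
t: 10.5
tool_pos: [0.5401, 0.0115, 0.2369]
orientation: [0.002, 3.138, -0.001]
force: [0.9, 0.2, -2.0]
opening: 0.0455
gripper_force: 20.0
```

Request:
{"name": "arm_command", "arguments": {
  "increments": "1 -19 44 0 0; 1 -38 88 0 0; 1 -43 96 0 0; 1 -43 96 0 0; 1 -43 96 45 0"
}}

```text
t: 11.0
tool_pos: [0.5862, 0.106, 0.1969]
orientation: [-0.001, 3.129, 0.001]
force: [1.3, 0.1, -0.5]
opening: 0.0458
gripper_force: 20.0
```

Request:
{"name": "arm_command", "arguments": {
  "increments": "1 0 0 40 0; 1 0 0 55 0; 1 0 0 80 0; 1 0 0 108 0; 1 0 0 108 0"
}}

```text
t: 11.5
tool_pos: [0.5809, 0.1052, 0.0803]
orientation: [-0.002, -3.139, 0.0]
force: [-0.2, -0.0, -2.1]
opening: 0.0456
gripper_force: 20.0
```

Run:
```python
from h import *
st,T=tool();print(st['t'],st['tool_pos'],st['gripper_force'],st['opening'],st['force'],st['wrist_torque']);print(inc((.5816,.1083,.0815)))
```

```text
11.5 [0.5809 0.1052 0.0803] 19.999730475246906 0.04564441351064548 [-0.1628 -0.006  -2.0666] [0.1242 0.1079 0.0239]
[-0.7349  3.1494 -1.2064]
```

Request:
{"name": "arm_command", "arguments": {
  "increments": "0.9 0 0 0 0; 0.4 0 0 0 0; 0.4 0 0 0 0; 0.4 0 0 0 0; 0.4 0 0 0 0"
}}

```text
t: 12.0
tool_pos: [0.5822, 0.1063, 0.0825]
orientation: [-0.0, 3.141, 0.0]
force: [0.1, -0.6, 0.3]
opening: 0.0557
gripper_force: 0.0
```

Run:
```python
from h import *
st,T=tool();print(st['t'],st['tool_pos'],st['opening'],st['force'],st['wrist_torque']);print(inc((.5841,-.2364,.2987)))
```

```text
12.0 [0.5822 0.1063 0.0825] 0.05565573486038691 [ 0.1369 -0.5548  0.2826] [ 0.0327  0.011  -0.0622]
[  -2.0562 -342.732  -216.1808]
```

Request:
{"name": "arm_command", "arguments": {
  "increments": "0.2 0 0 -50 0; 0.2 0 0 -100 0; 0.2 0 0 -150 0; 0.2 -2 -40 -175 0; 0.2 -2 -80 -200 0"
}}

```text
t: 12.5
tool_pos: [0.5843, 0.0264, 0.2847]
orientation: [-0.005, 3.139, -0.0]
force: [-0.1, 0.4, -0.8]
opening: 0.0746
gripper_force: 0.0
```

Request:
{"name": "arm_command", "arguments": {
  "increments": "0.2 0 -49 -5 0; 0.2 0 -98 -10 0; 0.2 0 -147 -16 0; 0.2 0 -196 -16 0; 0.2 0 -245 -16 0"
}}

```text
t: 13.0
tool_pos: [0.5837, -0.2206, 0.2986]
orientation: [-0.001, 3.141, -0.001]
force: [1.7, -0.0, -1.1]
opening: 0.0744
gripper_force: 0.0
```

Request:
{"name": "arm_command", "arguments": {
  "increments": "0.2 0 -18 0 0; 0.2 0 -18 0 0; 0.2 0 -18 0 0; 0.2 0 -18 0 0"
}}

```text
t: 13.4
tool_pos: [0.5842, -0.2351, 0.2979]
orientation: [-0.003, 3.141, 0.001]
force: [-0.4, -0.3, -0.4]
opening: 0.0743
gripper_force: 0.0
```

```bash
cat >> h.py <<'E'
def look(n,guess):
    import pickle
    W=robot.camera_model('wrist');im=robot.read_camera('wrist');pickle.dump((W,im),open(f'w{n}.pkl','wb'));cv2.imwrite(f'pics/w{n}.png',im)
    W4,i4=pickle.load(open('w4.pkl','rb'));st,T=tool();print(st['t'],st['tool_pos'])
    for x,y in guess:  # shift of each jar against the reference picture w4, world mm
        a,b=proj(W4,(x,y,.08)),proj(W,(x,y,.08));h=26
        t=i4[int(max(a[1]-h,0)):int(a[1]+h),int(a[0]-h):int(a[0]+h)]
        r=cv2.matchTemplate(im,t,cv2.TM_CCOEFF_NORMED);_,v,_,l=cv2.minMaxLoc(r)
        p=np.array(l)+a-np.array([int(a[0]-h),int(max(a[1]-h,0))]);d=(plane(W,p,.08)-plane(W,b,.08))[:2]*1000
        print((x,y),'corr',round(v,2),'shift mm',d)
E
python3 - <<'E'
from h import *
look(5,G[1:])
print(inc((.5642,-.2460,.0742)))
E
```

```text
13.45 [ 0.5842 -0.235   0.298 ]
(0.5639, -0.2459) corr 0.93 shift mm [-0.4799  0.7599]
(0.4472, -0.2613) corr 0.96 shift mm [-0.0612 -0.203 ]
(0.4423, -0.3762) corr 1.0 shift mm [0.065 0.206]
(0.5824, -0.3467) corr 0.98 shift mm [-0.4726  0.0408]
[ 20.1152 -11.0305 223.8237]
```

Request:
{"name": "arm_command", "arguments": {
  "increments": "0.2 20 -11 42 0; 0.2 20 -11 90 0; 0.2 20 -11 140 0; 0.2 20 -11 185 0; 0.2 20 -11 224 0"
}}

```text
t: 13.95
tool_pos: [0.5634, -0.2457, 0.0715]
orientation: [0.003, -3.141, -0.001]
force: [0.3, -0.1, 0.5]
opening: 0.0742
gripper_force: 0.0
```

Request:
{"name": "arm_command", "arguments": {
  "increments": "0.2 0 0 0 0; 1 0 0 0 0; 1 0 0 0 0; 1 0 0 0 0; 1 0 0 0 0"
}}

```text
t: 14.45
tool_pos: [0.5653, -0.2483, 0.0764]
orientation: [-0.0, 3.138, -0.003]
force: [-0.4, 1.1, 0.8]
opening: 0.0469
gripper_force: 0.3
```

Request:
{"name": "arm_command", "arguments": {
  "increments": "1 0 0 0 0; 1 0 0 0 0; 1 0 0 -50 0; 1 0 0 -100 0; 1 0 0 -150 0"
}}

```text
t: 14.95
tool_pos: [0.5634, -0.2475, 0.2257]
orientation: [0.0, -3.141, -0.0]
force: [-0.1, -0.2, -1.0]
opening: 0.0457
gripper_force: 20.0
```

Run:
```python
from h import *
st,T=tool();print(st['t'],st['tool_pos'],st['gripper_force'],st['opening']);print(inc((.5799,.0323,.0815)))
```

```text
14.95 [ 0.5634 -0.2475  0.2257] 19.99449849128723 0.04567133306811392
[-16.575  279.8125 144.2306]
```

Request:
{"name": "arm_command", "arguments": {
  "increments": "1 -3 47 -10 0; 1 -6 95 -12 0; 1 -9 143 -12 0; 1 -12 191 -12 0; 1 -16 239 -12 0"
}}

```text
t: 15.45
tool_pos: [0.5797, -0.007, 0.2366]
orientation: [0.0, 3.14, -0.0]
force: [0.8, -0.1, -0.8]
opening: 0.046
gripper_force: 20.0
```

Request:
{"name": "arm_command", "arguments": {
  "increments": "1 0 41 0 0; 1 0 41 0 0; 1 0 41 40 0; 1 0 41 85 0; 1 0 41 100 0"
}}

```text
t: 15.95
tool_pos: [0.5768, 0.0318, 0.1311]
orientation: [0.0, -3.135, 0.0]
force: [-0.8, 0.3, -1.8]
opening: 0.0458
gripper_force: 20.0
```

Request:
{"name": "arm_command", "arguments": {
  "increments": "1 0 0 12 0; 1 0 0 30 0; 1 0 0 56 0; 1 0 0 56 0"
}}

```text
t: 16.35
tool_pos: [0.5802, 0.0318, 0.0795]
orientation: [0.001, 3.141, -0.0]
force: [-0.7, -0.6, -1.0]
opening: 0.0456
gripper_force: 20.0
```

Run:
```python
from h import *
st,T=tool();print(st['t'],st['tool_pos'],st['gripper_force'],st['opening'],st['force'],st['wrist_torque']);print(inc((.5799,.0323,.0815)))
```

```text
16.35 [0.5802 0.0318 0.0795] 19.999940861016512 0.04560251239906704 [-0.7063 -0.6455 -1.0297] [0.0629 0.0247 0.0149]
[ 0.2832  0.4879 -1.9981]
```

Seated. I release and return to the view pose.

Request:
{"name": "arm_command", "arguments": {
  "increments": "0.9 0 0 0 0; 0.4 0 0 0 0; 0.4 0 0 0 0; 0.4 0 0 0 0; 0.4 0 0 -10 0"
}}

```text
t: 16.85
tool_pos: [0.5789, 0.0324, 0.0891]
orientation: [0.0, -3.139, -0.0]
force: [0.2, -0.1, 0.2]
opening: 0.0562
gripper_force: 0.0
```

Request:
{"name": "arm_command", "arguments": {
  "increments": "0.2 0 0 -40 0; 0.2 0 0 -90 0; 0.2 0 0 -140 0; 0.2 -2 -40 -170 0; 0.2 -4 -80 -195 0"
}}

```text
t: 17.35
tool_pos: [0.5846, -0.0477, 0.2894]
orientation: [-0.005, 3.137, -0.001]
force: [1.2, -0.6, -0.5]
opening: 0.0744
gripper_force: 0.0
```

Request:
{"name": "arm_command", "arguments": {
  "increments": "0.2 0 -49 -5 0; 0.2 0 -98 -10 0; 0.2 0 -147 -13 0; 0.2 0 -187 -13 0; 0.2 0 -187 -13 0"
}}

```text
t: 17.85
tool_pos: [0.5829, -0.2398, 0.2984]
orientation: [0.008, 3.142, -0.003]
force: [-0.2, 0.7, -0.0]
opening: 0.0746
gripper_force: 0.0
```

Request:
{"name": "arm_command", "arguments": {
  "increments": "0.2 0 0 0 0; 0.2 0 0 0 0"
}}

```text
t: 18.05
tool_pos: [0.584, -0.2337, 0.2983]
orientation: [-0.001, 3.141, 0.001]
force: [0.2, 0.9, -0.8]
opening: 0.0742
gripper_force: 0.0
```

Run:
```python
from h import *
look(6,G[2:])
print(inc((.4474,-.2610,.0742)),robot.read_state()['q'])
```

```text
18.1 [ 0.5841 -0.2333  0.2982]
(0.4472, -0.2613) corr 0.96 shift mm [-0.2791  0.2745]
(0.4423, -0.3762) corr 0.99 shift mm [-0.2596 -0.4182]
(0.5824, -0.3467) corr 0.97 shift mm [0.4929 0.1158]
[136.8147 -27.5075 223.9882] [-0.4618  0.193   1.3203  0.0004  1.6282 -2.0341]
```

Request:
{"name": "arm_command", "arguments": {
  "increments": "0.2 46 -9 10 0; 0.2 92 -19 20 0; 0.2 137 -28 35 0; 0.2 137 -28 80 0; 0.2 137 -28 130 0"
}}

```text
t: 18.6
tool_pos: [0.4478, -0.2629, 0.1697]
orientation: [-0.001, 3.136, -0.006]
force: [1.1, 0.7, -0.4]
opening: 0.0742
gripper_force: 0.0
```

Request:
{"name": "arm_command", "arguments": {
  "increments": "0.2 0 0 48 0; 0.2 0 0 94 0; 0.2 0 0 94 0; 0.2 0 0 94 0; 1 0 0 94 0"
}}

```text
t: 19.1
tool_pos: [0.449, -0.2635, 0.0772]
orientation: [-0.002, 3.138, -0.004]
force: [0.6, 1.1, 0.8]
opening: 0.0698
gripper_force: 0.0
```

Request:
{"name": "arm_command", "arguments": {
  "increments": "1 0 0 0 0; 1 0 0 0 0; 1 0 0 0 0; 1 0 0 0 0; 1 0 0 0 0"
}}

```text
t: 19.6
tool_pos: [0.4477, -0.2632, 0.0751]
orientation: [-0.0, 3.14, -0.002]
force: [-0.7, 1.3, 6.9]
opening: 0.046
gripper_force: 20.0
```

Request:
{"name": "arm_command", "arguments": {
  "increments": "1 0 0 -50 0; 1 0 0 -100 0; 1 0 0 -160 0; 1 0 0 -160 0"
}}

```text
t: 20.0
tool_pos: [0.4493, -0.2645, 0.2412]
orientation: [-0.0, 3.133, -0.01]
force: [1.0, -0.5, -0.3]
opening: 0.0457
gripper_force: 20.0
```

Run:
```python
from h import *
st,T=tool();print(st['t'],st['tool_pos'],st['gripper_force'],st['opening']);print(inc((.5273,.1855,.0815)))
```

```text
20.0 [ 0.4493 -0.2645  0.2412] 19.99968482356053 0.04565877361787502
[-76.77   451.0018 157.5765]
```

Request:
{"name": "arm_command", "arguments": {
  "increments": "1 -9 48 0 0; 1 -18 96 0 0; 1 -27 144 0 0; 1 -36 192 0 0; 1 -44 240 0 0"
}}

```text
t: 20.5
tool_pos: [0.4904, -0.0209, 0.2329]
orientation: [-0.001, -3.141, -0.0]
force: [0.7, 1.7, -0.8]
opening: 0.0457
gripper_force: 20.0
```

Request:
{"name": "arm_command", "arguments": {
  "increments": "1 -9 48 0 0; 1 -18 96 0 0; 1 -27 144 0 0; 1 -36 192 0 0; 1 -36 208 0 0"
}}

```text
t: 21.0
tool_pos: [0.5263, 0.1893, 0.2325]
orientation: [0.005, -3.14, -0.002]
force: [0.3, -0.6, -1.6]
opening: 0.0457
gripper_force: 20.0
```

Request:
{"name": "arm_command", "arguments": {
  "increments": "1 0 0 0 0; 1 0 0 0 0; 1 0 0 40 0; 1 0 0 85 0; 1 0 0 100 0"
}}

```text
t: 21.5
tool_pos: [0.5238, 0.1826, 0.1287]
orientation: [-0.003, -3.134, 0.004]
force: [-1.1, -1.1, -1.6]
opening: 0.0458
gripper_force: 20.0
```

Run:
```python
from h import *
st,T=tool();print(st['t'],st['tool_pos'],st['gripper_force'],st['opening'],st['force']);print(inc((.5273,.1855,.0815)))
```

```text
21.5 [0.5238 0.1826 0.1287] 19.999644400086254 0.045843145415695244 [-1.0618 -1.0513 -1.5583]
[-3.8829  3.0038 47.1872]
```

Request:
{"name": "arm_command", "arguments": {
  "increments": "1 0 1 0 0; 1 0 1 15 0; 1 0 1 32 0; 1 0 1 51 0; 1 0 1 51 0"
}}

```text
t: 22.0
tool_pos: [0.5267, 0.1861, 0.0822]
orientation: [-0.0, -3.141, 0.0]
force: [0.1, -0.1, -1.0]
opening: 0.0455
gripper_force: 20.0
```

Request:
{"name": "arm_command", "arguments": {
  "increments": "0.9 0 0 0 0; 0.4 0 0 0 0; 0.4 0 0 0 0; 0.4 0 0 0 0; 0.4 0 0 0 0"
}}

```text
t: 22.5
tool_pos: [0.5272, 0.1864, 0.0835]
orientation: [-0.0, 3.141, 0.0]
force: [-0.1, 0.5, 0.3]
opening: 0.0557
gripper_force: 0.0
```

Request:
{"name": "arm_command", "arguments": {
  "increments": "0.3 0 0 -50 0; 0.2 0 0 -100 0; 0.2 0 0 -150 0; 0.2 -14 -45 -165 0; 0.2 -28 -90 -180 0"
}}

```text
t: 23.0
tool_pos: [0.5557, 0.0965, 0.2659]
orientation: [-0.006, 3.137, 0.001]
force: [1.4, -0.7, -0.2]
opening: 0.0742
gripper_force: 0.0
```

Request:
{"name": "arm_command", "arguments": {
  "increments": "0.2 -9 -48 -9 0; 0.2 -18 -96 -18 0; 0.2 -28 -142 -27 0; 0.2 -28 -190 -37 0; 0.2 -28 -238 -37 0"
}}

```text
t: 23.5
tool_pos: [0.5834, -0.1438, 0.3018]
orientation: [-0.001, 3.139, -0.001]
force: [0.2, 0.7, 0.2]
opening: 0.0742
gripper_force: 0.0
```

Run:
```python
from h import *
print(inc((.5841,-.2350,.2985)))
```

```text
[ -0.6978 -91.2193   3.426 ]
```

Request:
{"name": "arm_command", "arguments": {
  "increments": "0.2 0 -46 3 0; 0.2 0 -91 3 0; 0.2 0 -91 3 0; 0.2 0 -91 3 0; 0.2 0 -91 3 0"
}}

```text
t: 24.0
tool_pos: [0.583, -0.2317, 0.2969]
orientation: [-0.001, 3.142, 0.001]
force: [-0.4, 0.1, 1.2]
opening: 0.0742
gripper_force: 0.0
```

Run:
```python
from h import *
look(7,G[3:])
print(inc((.4423,-.3762,.0742)))
im=cv2.imread('pics/w7.png')
cv2.imwrite('pics/w7c.png',cv2.resize(im[0:270,60:420],None,fx=2.2,fy=2.2,interpolation=2))
```

```text
24.05 [ 0.5831 -0.2313  0.297 ]
(0.4423, -0.3762) corr 0.99 shift mm [-0.1179  0.106 ]
(0.5824, -0.3467) corr 0.95 shift mm [0.2952 0.3229]
[ 141.1314 -144.7398  222.7423]
```

View pics/w7c.png

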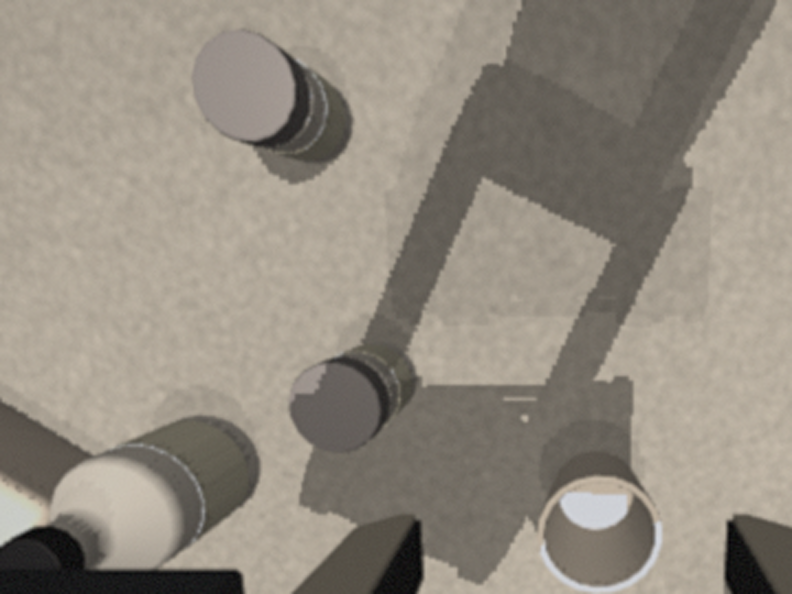

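The crop shows the last two jars at (245,86) and (336,405), both unmoved, and the wash bottle's body near (200,470) with its cap near (40,560).

Run:
```python
from h import *
import pickle
W=pickle.load(open('w7.pkl','rb'))[0]
f=lambda p:((p[0]+.5)/2.2-.5+60,(p[1]+.5)/2.2-.5)
for n,p,z in(('j5',(245,86),.09),('j6',(336,405),.09),('washcap',(40,560),.16),('wash base right edge',(260,467),.03),('wash shoulder mid',(122,525),.115)):print(n,plane(W,f(p),z))
print(robot.read_state()['q'])
```

```text
j5 [ 0.4422 -0.376   0.09  ]
j6 [ 0.5852 -0.348   0.09  ]
washcap [ 0.6362 -0.4531  0.16  ]
wash base right edge [ 0.6351 -0.4159  0.03  ]
wash shoulder mid [ 0.6383 -0.4464  0.115 ]
[-0.4595  0.1888  1.3272  0.0004  1.6256 -2.0319]
```

Request:
{"name": "arm_command", "arguments": {
  "increments": "0.2 34 -35 5 0; 0.2 68 -70 10 0; 0.2 102 -105 15 0; 0.2 136 -140 20 0; 0.2 141 -145 60 0"
}}

```text
t: 24.55
tool_pos: [0.4414, -0.382, 0.2425]
orientation: [0.003, 3.135, -0.014]
force: [1.5, 1.0, 0.7]
opening: 0.0741
gripper_force: 0.0
```

Request:
{"name": "arm_command", "arguments": {
  "increments": "0.2 0 0 45 0; 0.2 0 0 90 0; 0.2 0 0 135 0; 0.2 0 0 163 0; 0.2 0 0 163 0"
}}

```text
t: 25.05
tool_pos: [0.4399, -0.3736, 0.0688]
orientation: [0.003, -3.135, -0.01]
force: [-0.7, 0.6, -0.3]
opening: 0.0742
gripper_force: 0.0
```

Request:
{"name": "arm_command", "arguments": {
  "increments": "0.2 0 0 0 0; 1 0 0 0 0; 1 0 0 0 0; 1 0 0 0 0; 1 0 0 0 0"
}}

```text
t: 25.55
tool_pos: [0.4424, -0.3781, 0.0749]
orientation: [-0.0, 3.14, -0.002]
force: [0.7, 2.0, 0.8]
opening: 0.0473
gripper_force: 0.9
```

Request:
{"name": "arm_command", "arguments": {
  "increments": "1 0 0 0 0; 1 0 0 0 0; 1 0 0 -50 0; 1 0 0 -100 0; 1 0 0 -150 0"
}}

```text
t: 26.05
tool_pos: [0.4412, -0.3772, 0.2245]
orientation: [0.0, -3.14, -0.002]
force: [0.5, -0.8, -2.0]
opening: 0.0458
gripper_force: 20.0
```

Request:
{"name": "arm_command", "arguments": {
  "increments": "1 0 0 -10 0; 1 0 0 -10 0"
}}

```text
t: 26.25
tool_pos: [0.4428, -0.3788, 0.2365]
orientation: [-0.0, 3.138, -0.006]
force: [0.2, -0.1, -2.3]
opening: 0.0458
gripper_force: 20.0
```

Run:
```python
from h import *
st,T=tool();print(st['t'],st['tool_pos'],st['gripper_force'],st['opening']);print(inc((.5256,.1095,.0815)))
```

```text
26.25 [ 0.4428 -0.3788  0.2365] 19.999603371543344 0.04584815020533803
[-82.2834 488.8569 153.4907]
```

Request:
{"name": "arm_command", "arguments": {
  "increments": "1 -8 48 0 0; 1 -16 96 0 0; 1 -25 145 0 0; 1 -33 193 0 0; 1 -41 241 0 0"
}}

```text
t: 26.75
tool_pos: [0.4813, -0.1344, 0.2302]
orientation: [-0.001, -3.137, -0.003]
force: [1.6, 0.7, -2.0]
opening: 0.0453
gripper_force: 20.0
```

Request:
{"name": "arm_command", "arguments": {
  "increments": "1 -8 48 0 0; 1 -16 96 0 0; 1 -25 145 0 0; 1 -33 193 0 0; 1 -41 240 0 0"
}}

```text
t: 27.25
tool_pos: [0.5222, 0.1052, 0.2302]
orientation: [0.0, -3.137, 0.001]
force: [1.1, -0.5, -2.4]
opening: 0.0457
gripper_force: 20.0
```

Request:
{"name": "arm_command", "arguments": {
  "increments": "1 -1 6 0 0; 1 -1 6 0 0; 1 -1 6 0 0; 1 -1 6 40 0; 1 -1 6 80 0"
}}

```text
t: 27.75
tool_pos: [0.5258, 0.1075, 0.1538]
orientation: [0.003, 3.138, -0.0]
force: [0.8, 0.3, -3.2]
opening: 0.0459
gripper_force: 20.0
```

Request:
{"name": "arm_command", "arguments": {
  "increments": "1 0 0 20 0; 1 0 0 20 0; 1 0 0 20 0"
}}

```text
t: 28.05
tool_pos: [0.5247, 0.1079, 0.1339]
orientation: [-0.003, -3.141, 0.001]
force: [0.3, 0.5, -1.1]
opening: 0.0456
gripper_force: 20.0
```

Run:
```python
from h import *
st,T=tool();print(st['t'],st['tool_pos'],st['gripper_force'],st['opening'],st['force']);print(inc((.5256,.1095,.0815)))
```

```text
28.05 [0.5247 0.1079 0.1339] 19.99980387627147 0.04555780759722074 [ 0.2962  0.4776 -1.0935]
[-0.9784  1.5903 52.3765]
```

Request:
{"name": "arm_command", "arguments": {
  "increments": "1 0 1 15 0; 1 0 1 32 0; 1 0 1 51 0; 1 0 1 51 0; 0.9 0 1 51 0"
}}

```text
t: 28.55
tool_pos: [0.5252, 0.1102, 0.0835]
orientation: [-0.0, 3.141, 0.0]
force: [-0.4, 0.6, -2.2]
opening: 0.046
gripper_force: 20.0
```

Request:
{"name": "arm_command", "arguments": {
  "increments": "0.4 0 0 0 0; 0.4 0 0 0 0; 0.4 0 0 0 0; 0.4 0 0 0 0; 0.4 0 0 -10 0"
}}

```text
t: 29.05
tool_pos: [0.5238, 0.1102, 0.092]
orientation: [0.0, -3.139, 0.0]
force: [-0.1, 0.5, -0.0]
opening: 0.0559
gripper_force: 0.0
```

Request:
{"name": "arm_command", "arguments": {
  "increments": "0.3 0 0 -50 0; 0.2 0 0 -100 0; 0.2 0 0 -150 0; 0.2 -10 -40 -175 0; 0.2 -20 -85 -190 0"
}}

```text
t: 29.55
tool_pos: [0.5461, 0.0257, 0.2879]
orientation: [-0.006, 3.135, -0.0]
force: [-0.2, -0.4, -0.4]
opening: 0.0741
gripper_force: 0.0
```

Request:
{"name": "arm_command", "arguments": {
  "increments": "0.2 -9 -48 -5 0; 0.2 -18 -96 -10 0; 0.2 -27 -144 -15 0; 0.2 -37 -146 -15 0; 0.2 -37 -146 -15 0"
}}

```text
t: 30.05
tool_pos: [0.5823, -0.1217, 0.2982]
orientation: [0.004, 3.141, 0.001]
force: [0.1, -0.2, -0.0]
opening: 0.0743
gripper_force: 0.0
```

Request:
{"name": "arm_command", "arguments": {
  "increments": "0.2 0 0 0 0; 0.2 0 0 0 0"
}}

```text
t: 30.25
tool_pos: [0.5816, -0.119, 0.2979]
orientation: [0.003, -3.141, -0.001]
force: [0.5, 0.0, 0.1]
opening: 0.075
gripper_force: 0.0
```

Run:
```python
from h import *
look(8,G[4:])
print(inc((.5846,-.3475,.2800)))
```

```text
30.3 [ 0.5816 -0.119   0.2979]
(0.5824, -0.3467) corr 0.76 shift mm [-140.3036  163.7234]
[  -2.4386 -228.4727   17.8286]
```

Request:
{"name": "arm_command", "arguments": {
  "increments": "0.2 -2 -45 0 0; 0.2 -2 -90 0 0; 0.2 -2 -116 0 0; 0.2 -2 -116 0 0; 0.2 -2 -116 0 0"
}}

```text
t: 30.8
tool_pos: [0.5838, -0.2359, 0.2977]
orientation: [0.0, -3.141, -0.001]
force: [1.0, 0.0, -0.5]
opening: 0.0746
gripper_force: 0.0
```

Run:
```python
from h import *
look(9,G[4:])
print(inc((.5846,-.3475,.2800)))
```

```text
30.85 [ 0.584  -0.2353  0.2978]
(0.5824, -0.3467) corr 0.98 shift mm [0.0021 0.3953]
[  -0.4995 -112.2199   17.7798]
```

Jar 6 has not moved. I move above it and turn 60° so the gripper body clears the wash bottle, then descend.

Request:
{"name": "arm_command", "arguments": {
  "increments": "0.2 0 -45 0 0; 0.2 0 -90 0 0; 0.2 0 -112 0 0; 0.2 0 -112 0 0.15; 0.2 0 -112 0 0.3"
}}

```text
t: 31.35
tool_pos: [0.5843, -0.3477, 0.2977]
orientation: [-0.477, -3.105, -0.001]
force: [0.7, 0.5, -0.4]
opening: 0.0745
gripper_force: 0.0
```

Request:
{"name": "arm_command", "arguments": {
  "increments": "0.2 0 0 0 0.15; 0.2 0 0 0 0.3; 0.2 0 0 0 0.45; 0.2 0 0 0 0.6; 0.2 0 0 0 0.75"
}}

```text
t: 31.85
tool_pos: [0.5847, -0.3465, 0.2982]
orientation: [1.579, 2.716, 0.001]
force: [-0.7, -0.1, 1.2]
opening: 0.0742
gripper_force: 0.0
```

Request:
{"name": "arm_command", "arguments": {
  "increments": "0.2 0 0 0 0; 0.2 0 0 0 0"
}}

```text
t: 32.05
tool_pos: [0.5844, -0.3473, 0.2981]
orientation: [1.566, 2.723, 0.0]
force: [0.2, -0.1, -0.2]
opening: 0.0746
gripper_force: 0.0
```

Run:
```python
from h import *
st,T=tool();print(st['tool_pos'],T,st['q'])
print(inc((.5846,-.3475,.0742)))
```

```text
[ 0.5844 -0.3473  0.2981] [[-0.5032  0.8642  0.0003]
 [ 0.8642  0.5032  0.    ]
 [-0.0001  0.0002 -1.    ]] [-0.6117  0.3347  1.1543  0.0002  1.6524 -1.139 ]
[ -0.2332   0.0035 223.8933]
```

Request:
{"name": "arm_command", "arguments": {
  "increments": "0.2 0 0 48 0; 0.2 0 0 96 0; 0.2 0 0 144 0; 0.2 0 0 190 0; 0.2 0 0 224 0"
}}

```text
t: 32.55
tool_pos: [0.5827, -0.347, 0.0701]
orientation: [-1.566, -2.72, -0.001]
force: [-0.5, -0.2, -0.0]
opening: 0.0744
gripper_force: 0.0
```

Request:
{"name": "arm_command", "arguments": {
  "increments": "0.2 0 0 0 0; 1 0 0 0 0; 1 0 0 0 0; 1 0 0 0 0; 1 0 0 0 0"
}}

```text
t: 33.05
tool_pos: [0.5852, -0.3495, 0.0765]
orientation: [1.572, 2.716, -0.0]
force: [1.1, -0.3, 1.8]
opening: 0.0472
gripper_force: 0.5
```

Request:
{"name": "arm_command", "arguments": {
  "increments": "1 0 0 0 0; 1 0 0 0 0; 1 0 0 -50 0; 1 0 0 -100 0; 1 0 0 -150 0"
}}

```text
t: 33.55
tool_pos: [0.5833, -0.3483, 0.2252]
orientation: [-1.574, -2.718, -0.0]
force: [0.9, -0.1, -1.3]
opening: 0.046
gripper_force: 20.0
```

Request:
{"name": "arm_command", "arguments": {
  "increments": "1 0 0 -20 -0.15; 1 0 0 -20 -0.3; 1 0 0 -20 -0.45; 1 0 0 -20 -0.6; 1 0 0 -20 -0.75"
}}

```text
t: 34.05
tool_pos: [0.5837, -0.3486, 0.2439]
orientation: [-0.459, -3.108, -0.0]
force: [0.8, -0.2, -0.9]
opening: 0.0458
gripper_force: 20.0
```

Request:
{"name": "arm_command", "arguments": {
  "increments": "1 0 0 0 -0.15; 1 0 0 0 -0.3; 1 0 0 0 -0.3; 1 0 0 0 -0.3"
}}

```text
t: 34.45
tool_pos: [0.5838, -0.3487, 0.2438]
orientation: [-0.007, -3.141, -0.0]
force: [-0.3, -0.7, -2.1]
opening: 0.0458
gripper_force: 20.0
```

Run:
```python
from h import *
st,T=tool();print(st['tool_pos'],T,st['opening'],st['gripper_force'])
print(inc((.5239,.0335,.0815)))
```

```text
[ 0.5838 -0.3487  0.2438] [[-1.      0.0044 -0.0002]
 [ 0.0044  1.      0.0001]
 [ 0.0002  0.0001 -1.    ]] 0.04581243319016591 19.957500994205475
[ 61.5485 381.8903 162.3432]
```

Request:
{"name": "arm_command", "arguments": {
  "increments": "1 8 48 0 0; 1 16 96 0 0; 1 24 144 0 0; 1 31 192 0 0; 1 39 240 0 0"
}}

```text
t: 34.95
tool_pos: [0.5443, -0.107, 0.244]
orientation: [0.007, 3.141, -0.0]
force: [1.4, 0.3, -1.8]
opening: 0.0456
gripper_force: 20.0
```

Request:
{"name": "arm_command", "arguments": {
  "increments": "1 8 48 0 0; 1 16 96 0 0; 1 22 142 0 0; 1 22 142 0 0; 1 22 142 40 0"
}}

```text
t: 35.45
tool_pos: [0.5266, 0.0345, 0.2099]
orientation: [0.0, 3.13, -0.001]
force: [1.1, -1.1, -1.3]
opening: 0.0459
gripper_force: 20.0
```

Request:
{"name": "arm_command", "arguments": {
  "increments": "1 0 0 40 0; 1 0 0 70 0; 1 0 0 70 0; 1 0 0 70 0"
}}

```text
t: 35.85
tool_pos: [0.5228, 0.0328, 0.1342]
orientation: [-0.003, -3.141, 0.0]
force: [0.4, -0.2, -0.5]
opening: 0.0459
gripper_force: 20.0
```

Run:
```python
from h import *
st,T=tool();print(st['tool_pos'],T,st['opening'],st['gripper_force'],st['force'])
print(inc((.5239,.0335,.0815)))
```

```text
[0.5228 0.0328 0.1342] [[-1.      0.0021 -0.0009]
 [ 0.0021  1.     -0.0001]
 [ 0.0009 -0.0001 -1.    ]] 0.045858552177494995 19.9956277012825 [ 0.4496 -0.176  -0.5197]
[-1.175   0.74   52.7382]
```

Request:
{"name": "arm_command", "arguments": {
  "increments": "1 0 0 15 0; 1 0 0 32 0; 1 0 0 52 0; 1 0 0 52 0; 0.9 0 0 52 0"
}}

```text
t: 36.35
tool_pos: [0.5301, 0.0323, 0.0867]
orientation: [0.001, 3.125, -0.002]
force: [15.3, -3.4, 0.4]
opening: 0.0393
gripper_force: 21.2
```

Request:
{"name": "arm_command", "arguments": {
  "increments": "0.4 0 0 0 0; 0.4 0 0 0 0; 0.4 0 0 0 0; 0.4 0 0 0 0; 0.4 0 0 -10 0"
}}

```text
t: 36.85
tool_pos: [0.5214, 0.0334, 0.0905]
orientation: [0.0, -3.138, -0.0]
force: [0.1, 0.0, 0.3]
opening: 0.056
gripper_force: 0.0
```

Request:
{"name": "arm_command", "arguments": {
  "increments": "0.4 0 0 -50 0; 0.4 0 0 -100 0; 0.4 0 0 -150 0; 0.4 20 25 -185 0; 0.4 40 50 -210 0"
}}

```text
t: 37.35
tool_pos: [0.4831, 0.0835, 0.306]
orientation: [0.002, 3.137, 0.001]
force: [0.0, 0.1, 0.2]
opening: 0.0556
gripper_force: 0.0
```

Request:
{"name": "arm_command", "arguments": {
  "increments": "0.4 25 20 0 0; 0.4 50 20 0 0; 0.4 80 20 0 0; 0.4 80 20 0 0; 0.4 80 20 0 0"
}}

```text
t: 37.85
tool_pos: [0.4029, 0.1034, 0.3027]
orientation: [-0.001, 3.14, 0.0]
force: [-0.4, -1.0, -0.0]
opening: 0.0557
gripper_force: 0.0
```

Run:
```python
from h import *
import pickle
W=robot.camera_model('wrist');im=robot.read_camera('wrist');pickle.dump((W,im),open('w10.pkl','wb'))
st,T=tool();print(st['t'],st['tool_pos'],T)
cv2.imwrite('pics/w10.png',cv2.resize(im[90:400,150:550],None,fx=1.9,fy=1.9,interpolation=2))
S=robot.read_camera('side');cv2.imwrite('pics/s10.png',cv2.resize(S[80:260,200:440],None,fx=3.3,fy=3.3,interpolation=2))
```

```text
37.9 [0.4032 0.1033 0.3024] [[-1.     -0.0003  0.0014]
 [-0.0003  1.      0.0001]
 [-0.0014  0.0001 -1.    ]]
```

View pics/w10.png

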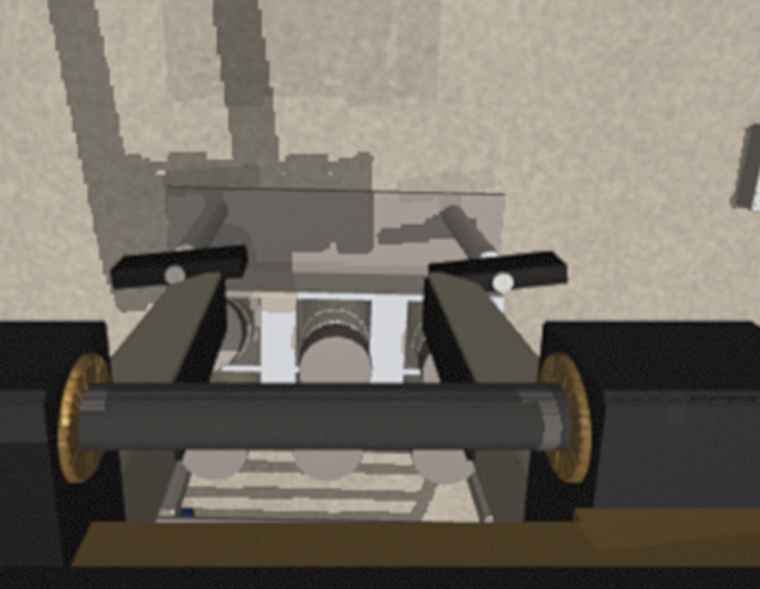

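View pics/s10.png

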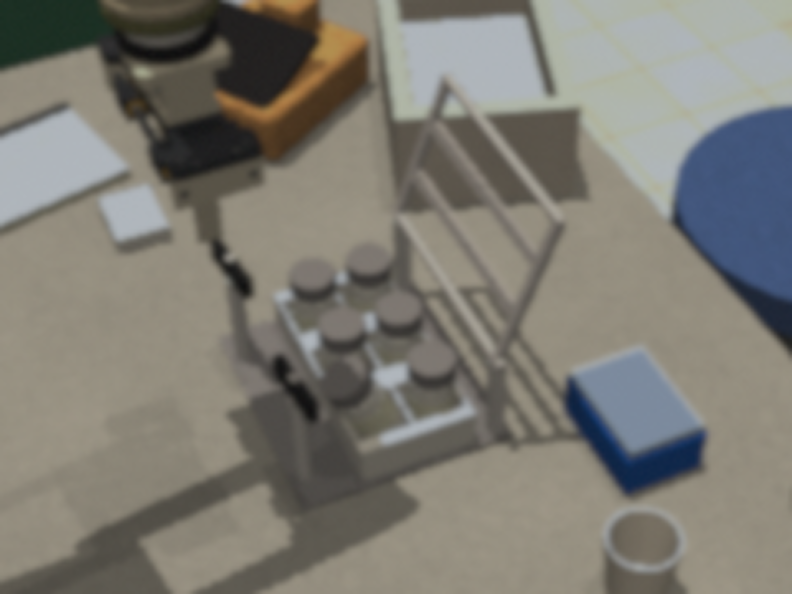

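The wrist and side views show five jars seated, but the jar in cell2 sits about 30 crop pixels toward the robot: side-crop cap at (340,383) against an expected (371,376). It was inserted off-centre and may lean on the front wall, so I look at it from closer above.

Request:
{"name": "arm_command", "arguments": {
  "increments": "0.4 -44 -18 -7 0; 0.4 -88 -35 -14 0; 0.4 -132 -52 -20 0; 0.4 -177 -70 -28 0; 0.4 -197 -70 -28 0"
}}

```text
t: 38.45
tool_pos: [0.6035, 0.0304, 0.3289]
orientation: [-0.005, -3.141, 0.001]
force: [-1.1, 0.1, 0.2]
opening: 0.0558
gripper_force: 0.0
```

Request:
{"name": "arm_command", "arguments": {
  "increments": "0.4 0 0 0 0; 0.4 0 0 0 0"
}}

```text
t: 38.65
tool_pos: [0.6, 0.033, 0.3285]
orientation: [-0.001, -3.139, -0.0]
force: [-0.1, -0.2, -0.1]
opening: 0.0557
gripper_force: 0.0
```

Run:
```python
from h import *
import pickle
W=robot.camera_model('wrist');im=robot.read_camera('wrist');pickle.dump((W,im),open('w11.pkl','wb'))
st,T=tool();print(st['t'],st['tool_pos'],T)
cv2.imwrite('pics/w11.png',cv2.resize(im[0:260,200:520],None,fx=2.3,fy=2.3,interpolation=2))
```

```text
38.7 [0.5996 0.0333 0.3291] [[-1.     -0.0001 -0.0016]
 [-0.0001  1.      0.0001]
 [ 0.0016  0.0001 -1.    ]]
```

View pics/w11.png

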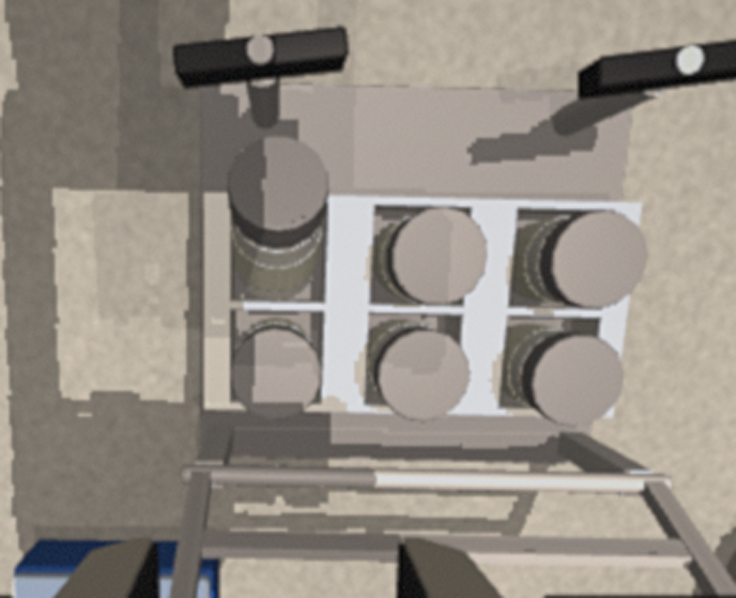

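The jar in cell2 leans about 30 mm toward the robot: cap at (278,185) where (275,258) is expected. The other five are seated. I triangulate its cap from the wrist and side views.

Run:
```python
from h import *
import pickle
W=pickle.load(open('w11.pkl','rb'))[0];s=robot.camera_model('side')
f=lambda p:((p[0]+.5)/2.3-.5+200,(p[1]+.5)/2.3-.5)
g=lambda p:((p[0]+.5)/3.3-.5+200,(p[1]+.5)/3.3-.5+80)
for n,p,q in(('bad',(278,185),(341,381)),('cell1',(438,256),(342,325)),('cell0',(599,259),(313,276)),('cell5',(276,370),(433,358)),('cell4',(424,375),(398,310)),('cell3',(577,379),(368,261))):
    x,e=tri([(W,f(p)),(s,g(q))]);print(n,x,e,plane(W,f(p),.096))
print('bad lines: cap/body seam',[plane(W,f(p),z) for p,z in(((278,245),.07),((235,240),.07),((320,240),.07))])
print(inc((.5,.0325,.13)))
```

```text
bad [0.4947 0.0332 0.1022] 0.00029342798166749455 [0.4939 0.0333 0.096 ]
cell1 [0.5271 0.1099 0.0907] 0.0014592334747605697 [0.5258 0.1094 0.096 ]
cell0 [0.5292 0.1881 0.0881] 0.0022721762839550816 [0.5273 0.1862 0.096 ]
cell5 [0.5832 0.0314 0.0924] 0.0026553010504926887 [0.5801 0.0323 0.096 ]
cell4 [0.5846 0.1068 0.0881] 0.0008241678844566931 [0.5827 0.1055 0.096 ]
cell3 [0.5874 0.1846 0.0866] 0.00140036863894136 [0.5847 0.1815 0.096 ]
bad lines: cap/body seam [array([0.5201, 0.0333, 0.07  ]), array([0.5177, 0.0115, 0.07  ]), array([0.5177, 0.0546, 0.07  ])]
[ 99.2347  -0.8177 199.2163]
```

Request:
{"name": "arm_command", "arguments": {
  "increments": "0.4 35 0 35 0; 0.4 70 0 70 0; 0.4 100 0 105 0; 0.4 100 0 150 0; 0.4 100 0 190 0",
  "grip_force": 8
}}

```text
t: 39.2
tool_pos: [0.4983, 0.0338, 0.1389]
orientation: [-0.002, 3.14, -0.0]
force: [0.4, 0.8, 0.3]
opening: 0.0557
gripper_force: 0.0
```

Request:
{"name": "arm_command", "arguments": {
  "increments": "0.4 0 0 0 0; 0.4 0 0 10 0; 0.4 0 0 25 0; 0.4 0 0 44 0; 0.4 0 0 44 0"
}}

```text
t: 39.7
tool_pos: [0.4991, 0.0334, 0.0945]
orientation: [0.0, -3.14, -0.0]
force: [-0.9, 0.3, 0.3]
opening: 0.0558
gripper_force: 0.0
```

Request:
{"name": "arm_command", "arguments": {
  "increments": "1 0 0 0 0; 1 0 0 0 0; 1 0 0 0 0; 1 0 0 0 0"
}}

```text
t: 40.1
tool_pos: [0.5012, 0.0331, 0.0974]
orientation: [-0.0, 3.138, -0.001]
force: [1.3, -1.5, 4.7]
opening: 0.0463
gripper_force: 8.0
```

Run:
```python
from h import *
st,T=tool();print(st['t'],st['tool_pos'],T[:,2],st['opening'],st['gripper_force'],st['force'],st['wrist_torque'])
```

```text
40.1 [0.5012 0.0331 0.0974] [ 0.0031 -0.0004 -1.    ] 0.04628817731558915 7.977569689974189 [ 1.2572 -1.5368  4.7355] [-0.2751 -0.1884 -0.0494]
```

Gripped at full diameter (46 mm). Now I swing the top forward along an arc, then press it down.

Request:
{"name": "arm_command", "arguments": {
  "increments": "1 -5 0 -1 0; 1 -10 0 -3 0; 1 -15 0 -4 0; 1 -20 0 -4 0; 1 -24 0 -4 0"
}}

```text
t: 40.6
tool_pos: [0.5241, 0.0334, 0.0995]
orientation: [0.0, -3.141, -0.0]
force: [-3.0, 0.1, 0.2]
opening: 0.0462
gripper_force: 8.0
```

Request:
{"name": "arm_command", "arguments": {
  "increments": "1 -1 0 0 0; 1 -1 0 4 0; 1 -1 0 8 0; 1 -1 0 12 0; 1 -1 0 16 0"
}}

```text
t: 41.1
tool_pos: [0.5248, 0.0333, 0.0834]
orientation: [-0.0, 3.141, -0.0]
force: [-1.2, -0.2, -0.7]
opening: 0.0459
gripper_force: 8.0
```

Run:
```python
from h import *
st,T=tool();print(st['t'],st['tool_pos'],T[:,2],st['opening'],st['gripper_force'],st['force'],st['wrist_torque'])
```

```text
41.1 [0.5248 0.0333 0.0834] [ 0.0002 -0.     -1.    ] 0.04585634614547534 7.999953352846205 [-1.1613 -0.1825 -0.6672] [ 0.0454 -0.0455  0.0346]
```

Request:
{"name": "arm_command", "arguments": {
  "increments": "1 0 0 2 0; 1 0 0 4 0; 0.9 0 0 4 0; 0.4 0 0 4 0; 0.4 0 0 4 0"
}}

```text
t: 41.6
tool_pos: [0.5247, 0.0333, 0.0797]
orientation: [0.0, -3.141, 0.0]
force: [-0.4, 0.1, 0.5]
opening: 0.0544
gripper_force: 0.0
```

Request:
{"name": "arm_command", "arguments": {
  "increments": "0.4 0 0 0 0; 0.4 0 0 -15 0; 0.4 0 0 -60 0; 0.4 0 0 -110 0; 0.4 -10 0 -155 0"
}}

```text
t: 42.1
tool_pos: [0.5342, 0.0334, 0.2381]
orientation: [-0.0, 3.141, -0.0]
force: [2.0, -0.1, 0.4]
opening: 0.0559
gripper_force: 0.0
```

Request:
{"name": "arm_command", "arguments": {
  "increments": "0.4 -20 0 -40 0; 0.4 -45 0 -80 0; 0.4 -66 0 -93 0; 0.4 -66 0 -93 0; 0.4 -66 0 -93 0"
}}

```text
t: 42.6
tool_pos: [0.6004, 0.0333, 0.3277]
orientation: [0.0, -3.141, -0.0]
force: [0.7, 0.1, -0.7]
opening: 0.056
gripper_force: 0.0
```

Run:
```python
from h import *
import pickle
W=robot.camera_model('wrist');im=robot.read_camera('wrist');pickle.dump((W,im),open('w12.pkl','wb'))
st,T=tool();print(st['t'],st['tool_pos'])
cv2.imwrite('pics/w12.png',cv2.resize(im[0:260,200:520],None,fx=2.3,fy=2.3,interpolation=2))
print(proj(W,(.5239,.0335,.096)))
```

```text
42.65 [0.5998 0.0334 0.3268]
[320.558  108.5097]
```

View pics/w12.png

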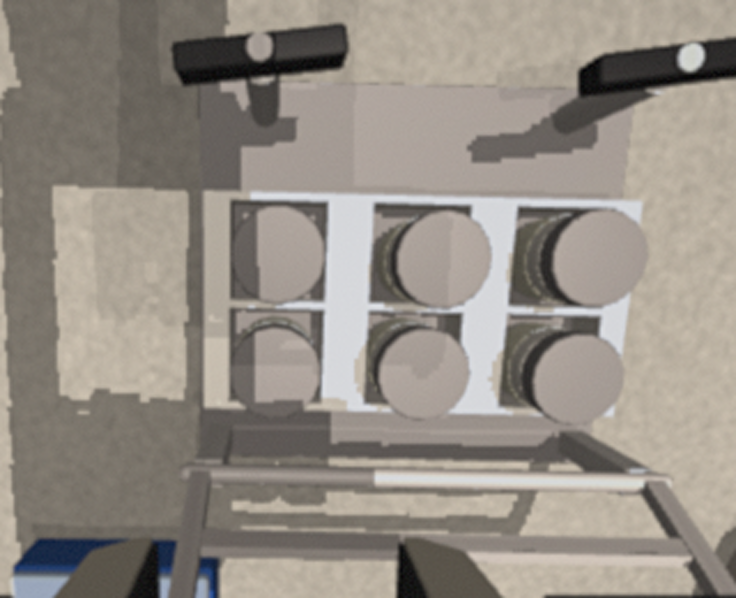

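All six jars are seated: the repaired cap is at (278,253), which matches the prediction. The frame is still open, so I measure its front rod.

Run:
```python
from h import *
t,s=robot.camera_model('top'),robot.camera_model('side')
f=lambda p:((p[0]+.5)/2.8-.5+200,(p[1]+.5)/2.8-.5+100)
g=lambda p:((p[0]+.5)/3.3-.5+200,(p[1]+.5)/3.3-.5+80)
for a,b in(((40,78),(447,78)),((302,87),(560,218))):
    x,e=tri([(t,f(a)),(s,g(b))]);print(x,e)
    th=[]
    e0,d=ray(t,f(a))
# rod middle from top ray meeting the rod circle around the hinge
e0,d=ray(t,f((171,82.5)))
l=np.linspace(.8,1.3,5001)[:,None];P=e0+l*d;r=np.hypot(P[:,0]-.6336,P[:,2]-.105);i=np.argmin(abs(r-.156));print('rod by circle',P[i],'theta',np.arctan2(P[i,2]-.105,.6336-P[i,0]))
S=robot.read_camera('side')
print(robot.read_state()['q'])
```

```text
[0.6898 0.2142 0.2523] 0.0005275005833964457
[ 0.6843 -0.0113  0.2558] 0.0005291332136126407
rod by circle [0.6874 0.1017 0.2514] theta 1.9227042115600057
[-0.0297  0.1153  1.3552  0.      1.6739 -1.6008]
```

Request:
{"name": "arm_command", "arguments": {
  "increments": "0.4 0 0 -10 0.15; 0.4 0 0 -20 0.3; 0.4 0 0 -30 0.45; 0.4 0 0 -30 0.6; 0.4 0 0 -30 0.75"
}}

```text
t: 43.2
tool_pos: [0.5997, 0.0334, 0.3571]
orientation: [-1.159, -2.919, 0.001]
force: [-0.3, 0.6, -0.5]
opening: 0.0557
gripper_force: 0.0
```

Request:
{"name": "arm_command", "arguments": {
  "increments": "0.4 0 0 0 0.15; 0.4 0 0 0 0.3; 0.4 0 0 0 0.45; 0.4 0 0 0 0.6; 0.4 0 0 0 0.75"
}}

```text
t: 43.7
tool_pos: [0.5995, 0.0334, 0.3565]
orientation: [-2.147, -2.291, 0.003]
force: [-0.9, -0.2, 0.1]
opening: 0.0557
gripper_force: 0.0
```

Request:
{"name": "arm_command", "arguments": {
  "increments": "0.4 0 0 0 0.05; 0.4 0 0 0 0.05; 0.4 0 0 0 0.05"
}}

```text
t: 44.0
tool_pos: [0.6, 0.0334, 0.3571]
orientation: [-2.195, -2.246, 0.002]
force: [0.6, 0.8, 0.1]
opening: 0.0561
gripper_force: 0.0
```

The rod's middle is near x 0.687, z 0.252 (θ ≈ 1.92), and both estimates agree. I pinch it at y ≈ 0.07, between the jars.

Request:
{"name": "arm_command", "arguments": {
  "increments": "0.4 13 30 0 0; 0.4 26 60 0 0; 0.4 36 88 0 0.04; 0.4 36 88 0 0.04; 0.4 36 88 40 0.04",
  "grip_force": 12
}}

```text
t: 44.5
tool_pos: [0.6905, 0.0715, 0.3232]
orientation: [2.235, 2.198, 0.011]
force: [0.9, -0.4, 0.9]
opening: 0.0557
gripper_force: 0.0
```

Request:
{"name": "arm_command", "arguments": {
  "increments": "0.4 0 0 25 0; 0.4 0 0 51 0; 0.4 0 0 51 0; 1 0 0 51 0; 1 0 0 51 0"
}}

```text
t: 45.0
tool_pos: [0.6886, 0.0711, 0.2694]
orientation: [2.24, 2.199, 0.004]
force: [-0.0, -0.1, 1.1]
opening: 0.0444
gripper_force: 0.0
```

Request:
{"name": "arm_command", "arguments": {
  "increments": "1 0 0 0 0; 1 0 0 0 0; 1 0 0 0 0; 1 0 0 0 0; 1 0 0 0 0"
}}

```text
t: 45.5
tool_pos: [0.6879, 0.0712, 0.2669]
orientation: [-2.242, -2.2, 0.001]
force: [-1.4, 0.0, 1.0]
opening: 0.0096
gripper_force: 12.0
```

Run:
```python
from h import *
st,T=tool();print(st['t'],st['tool_pos'],T,st['opening'],st['gripper_force'],st['force'])
```

```text
45.5 [0.6879 0.0712 0.2669] [[ 0.019   0.9998 -0.0005]
 [ 0.9998 -0.019  -0.    ]
 [-0.     -0.0005 -1.    ]] 0.009643413682786183 11.999864280223846 [-1.4045  0.0184  1.0021]
```

Request:
{"name": "arm_command", "arguments": {
  "increments": "1 0 -27 -8 0; 1 0 -57 -10 0; 1 0 -86 -7 0; 1 0 -115 2 0; 1 0 -140 15 0"
}}

```text
t: 46.0
tool_pos: [0.5481, 0.0739, 0.2531]
orientation: [2.24, 2.198, 0.005]
force: [3.7, 0.4, -1.7]
opening: 0.0093
gripper_force: 12.0
```

Request:
{"name": "arm_command", "arguments": {
  "increments": "1 0 0 0 0"
}}

```text
t: 46.1
tool_pos: [0.5443, 0.0743, 0.2497]
orientation: [-2.239, -2.198, 0.005]
force: [-3.3, 0.4, 0.1]
opening: 0.0096
gripper_force: 12.0
```

Run:
```python
from h import *
st,T=tool();print(st['t'],st['tool_pos'],st['opening'],st['gripper_force'],st['force'])
```

```text
46.1 [0.5443 0.0743 0.2497] 0.009573163745027024 12.004475444555283 [-3.3245  0.3886  0.1083]
```

Still pinched, with about 3 N of force as expected. I continue the arc down.

Request:
{"name": "arm_command", "arguments": {
  "increments": "1 0 -22 17 0; 1 0 -40 37 0; 1 0 -54 59 0; 1 0 -64 82 0; 1 0 -70 106 0"
}}

```text
t: 46.6
tool_pos: [0.4783, 0.0755, 0.1459]
orientation: [2.241, 2.2, 0.003]
force: [8.3, 0.7, -0.4]
opening: 0.0094
gripper_force: 12.0
```

Request:
{"name": "arm_command", "arguments": {
  "increments": "1 0 -1 12 0; 1 0 -2 25 0; 1 0 -2 28 0; 1 0 -2 30 0; 1 0 -2 30 0"
}}

```text
t: 47.1
tool_pos: [0.4764, 0.0752, 0.117]
orientation: [-2.242, -2.2, 0.0]
force: [-6.5, -0.1, 10.3]
opening: 0.0094
gripper_force: 12.0
```

Run:
```python
from h import *
st,T=tool();print(st['t'],st['tool_pos'],st['opening'],st['gripper_force'],st['force'])
```

```text
47.1 [0.4764 0.0752 0.117 ] 0.009392509443881085 11.998984068632126 [-6.4609 -0.081  10.2849]
```

The frame meets its stop, with 10 N upward and the pads slipping. I release and probe the rod from above with closed fingertips: a rod top at 0.110 should make contact at TCP z ≈ 0.135.

Request:
{"name": "arm_command", "arguments": {
  "increments": "0.75 0 0 0 0; 0.75 0 0 0 0; 0.75 0 0 -5 0; 0.75 0 0 -30 0; 1 0 0 -40 0"
}}

```text
t: 47.6
tool_pos: [0.4771, 0.0752, 0.1579]
orientation: [2.241, 2.199, 0.003]
force: [0.1, 0.5, -0.5]
opening: 0.0189
gripper_force: 0.0
```

Request:
{"name": "arm_command", "arguments": {
  "increments": "1 0 0 0 0; 1 0 0 0 0; 1 0 0 0 0"
}}

```text
t: 47.9
tool_pos: [0.4755, 0.0751, 0.1548]
orientation: [-2.242, -2.2, 0.002]
force: [-0.7, 0.4, -0.7]
opening: 0.0008
gripper_force: 0.0
```

Run:
```python
from h import *
st,T=tool();print(st['t'],st['tool_pos'],st['opening'],st['gripper_force'],st['force'])
```

```text
47.9 [0.4755 0.0751 0.1548] 0.0007543889195244737 0.0 [-0.6505  0.3906 -0.7274]
```

Request:
{"name": "arm_command", "arguments": {
  "increments": "1 0 0 10 0; 1 0 0 17 0; 1 0 0 20 0; 1 0 0 22 0; 1 0 0 22 0"
}}

```text
t: 48.4
tool_pos: [0.4753, 0.0752, 0.1348]
orientation: [-2.241, -2.199, 0.003]
force: [-11.7, -1.1, 19.0]
opening: 0.0005
gripper_force: 9.5
```

Run:
```python
from h import *
st,T=tool();print(st['t'],st['tool_pos'],st['opening'],st['gripper_force'],st['force'])
```

```text
48.4 [0.4753 0.0752 0.1348] 0.0004959774237756377 9.455948285758495 [-11.6688  -1.1082  18.9632]
```

The rod top is at 0.110 under a 19 N press, so the frame is fully down. Next is the right turnbutton, pivot (0.4474,0.0257), angle about 0.17.

Request:
{"name": "arm_command", "arguments": {
  "increments": "1 0 0 -30 0; 0.6 0 0 -62 0; 0.6 -25 -13 -62 -0.08; 0.6 -50 -27 -62 -0.17; 0.6 -50 -27 -62 -0.17",
  "grip_force": 20
}}

```text
t: 48.9
tool_pos: [0.4469, 0.0239, 0.1951]
orientation: [-2.046, -2.384, 0.002]
force: [0.7, 0.8, -0.1]
opening: 0.0276
gripper_force: 0.0
```

Request:
{"name": "arm_command", "arguments": {
  "increments": "0.6 0 0 0 0; 0.6 0 0 0 0"
}}

```text
t: 49.1
tool_pos: [0.4482, 0.0261, 0.1954]
orientation: [-2.048, -2.381, 0.0]
force: [-0.3, -0.2, 0.0]
opening: 0.0363
gripper_force: 0.0
```

Run:
```python
from h import *
st,T=tool();print(st['t'],st['tool_pos'],T,st['opening'],st['force'],st['q']);print(inc((.4474,.0257,.140)))
```

```text
49.1 [0.4482 0.0261 0.1954] [[-0.1494  0.9888 -0.0005]
 [ 0.9888  0.1494  0.0003]
 [ 0.0004 -0.0005 -1.    ]] 0.03632880708774565 [-0.3265 -0.2475  0.0296] [-0.0563 -0.2632  1.9526  0.0003  1.4527 -0.2063]
[-0.3069 -0.8241 55.3785]
```

Request:
{"name": "arm_command", "arguments": {
  "increments": "0.6 0 0 25 0; 0.6 0 0 55 0; 0.6 0 0 55 0; 1 0 0 55 0; 1 0 0 55 0"
}}

```text
t: 49.6
tool_pos: [0.4491, 0.026, 0.1423]
orientation: [2.046, 2.382, 0.002]
force: [0.4, 0.4, -0.2]
opening: 0.0257
gripper_force: 0.0
```

Request:
{"name": "arm_command", "arguments": {
  "increments": "1 0 0 0 0; 1 0 0 0 0; 1 0 0 0 0"
}}

```text
t: 49.9
tool_pos: [0.4475, 0.0253, 0.1421]
orientation: [-2.047, -2.382, 0.003]
force: [-9.9, -1.2, 8.3]
opening: 0.0117
gripper_force: 20.0
```

Run:
```python
from h import *
st,T=tool();print(st['t'],st['tool_pos'],st['opening'],st['gripper_force'],st['force'],st['wrist_torque'])
```

```text
49.9 [0.4475 0.0253 0.1421] 0.011745346628006288 19.99864786863327 [-9.9241 -1.1834  8.3215] [-0.454   1.8253  0.0082]
```

Request:
{"name": "arm_command", "arguments": {
  "increments": "1 0 0 0 -0.14; 1 0 0 0 -0.28; 1 0 0 0 -0.42; 1 0 0 0 -0.56; 1 0 0 0 -0.7"
}}

```text
t: 50.4
tool_pos: [0.4479, 0.0256, 0.1421]
orientation: [-1.098, -2.943, 0.001]
force: [-6.7, -0.2, 7.0]
opening: 0.0118
gripper_force: 20.0
```

Request:
{"name": "arm_command", "arguments": {
  "increments": "1 0 0 0 -0.14; 1 0 0 0 -0.28; 1 0 0 0 -0.42; 1 0 0 0 -0.56; 1 0 0 0 -0.67"
}}

```text
t: 50.9
tool_pos: [0.4481, 0.026, 0.1421]
orientation: [-0.07, -3.141, -0.001]
force: [-5.6, 2.7, 6.7]
opening: 0.0119
gripper_force: 20.0
```

Request:
{"name": "arm_command", "arguments": {
  "increments": "1 0 0 0 0; 1 0 0 0 0"
}}

```text
t: 51.1
tool_pos: [0.4481, 0.026, 0.1421]
orientation: [0.078, 3.141, 0.001]
force: [-5.6, 1.3, 4.9]
opening: 0.0119
gripper_force: 20.0
```

Run:
```python
from h import *
st,T=tool();print(st['t'],st['tool_pos'],T,st['opening'],st['gripper_force'],st['force'],st['wrist_torque'])
```

```text
51.1 [0.4481 0.026  0.1421] [[-0.9988  0.0495  0.    ]
 [ 0.0495  0.9988  0.0005]
 [-0.      0.0005 -1.    ]] 0.011906324370129524 20.00283658504486 [-5.6422  1.3306  4.936 ] [0.3329 1.0185 0.0579]
```

The right button reads about 1.54 rad. I release and go to the left one at (0.4515,0.1965).

Request:
{"name": "arm_command", "arguments": {
  "increments": "0.6 0 0 0 0; 0.6 0 0 0 0; 0.6 0 0 0 0; 0.6 0 0 -30 0; 0.6 0 0 -65 0"
}}

```text
t: 51.6
tool_pos: [0.4468, 0.0257, 0.2049]
orientation: [-0.078, -3.137, -0.0]
force: [1.1, 0.2, 0.1]
opening: 0.037
gripper_force: 0.0
```

Request:
{"name": "arm_command", "arguments": {
  "increments": "0.6 1 42 0 0.14; 0.6 2 85 0 0.28; 0.6 4 130 0 0.42; 0.6 5 170 0 0.56; 0.6 5 170 0 0.7"
}}

```text
t: 52.1
tool_pos: [0.4512, 0.1997, 0.2059]
orientation: [-1.12, -2.935, -0.002]
force: [-0.5, -0.6, -0.8]
opening: 0.0371
gripper_force: 0.0
```

Request:
{"name": "arm_command", "arguments": {
  "increments": "0.6 0 0 0 0.14; 0.6 0 0 0 0.28; 0.6 0 0 0 0.42; 0.6 0 0 0 0.56; 0.6 0 0 0 0.69"
}}

```text
t: 52.6
tool_pos: [0.4517, 0.1958, 0.2059]
orientation: [2.051, 2.379, 0.0]
force: [-0.2, -0.7, -0.1]
opening: 0.0372
gripper_force: 0.0
```

Request:
{"name": "arm_command", "arguments": {
  "increments": "0.6 0 0 0 0; 0.6 0 0 0 0"
}}

```text
t: 52.8
tool_pos: [0.4517, 0.1957, 0.2059]
orientation: [2.04, 2.389, 0.0]
force: [-1.2, 0.8, 0.4]
opening: 0.0371
gripper_force: 0.0
```

Run:
```python
from h import *
st,T=tool();print(st['t'],st['tool_pos'],T,st['opening'],st['force']);print(inc((.4515,.1965,.141)))
```

```text
52.8 [0.4517 0.1957 0.2059] [[-0.1568  0.9876  0.0001]
 [ 0.9876  0.1568 -0.    ]
 [-0.0001  0.0001 -1.    ]] 0.037110288557633646 [-1.158   0.831   0.3663]
[ 0.804  -0.0793 64.8567]
```

Request:
{"name": "arm_command", "arguments": {
  "increments": "0.6 1 0 35 0; 0.6 1 0 65 0; 0.6 1 0 65 0; 1 1 0 65 0; 1 1 0 65 0"
}}

```text
t: 53.3
tool_pos: [0.4526, 0.1971, 0.1428]
orientation: [2.042, 2.385, 0.003]
force: [-0.0, -1.2, 1.0]
opening: 0.0258
gripper_force: 0.0
```

Request:
{"name": "arm_command", "arguments": {
  "increments": "1 0 0 0 0; 1 0 0 0 0; 1 0 0 0 0"
}}

```text
t: 53.6
tool_pos: [0.451, 0.1968, 0.1424]
orientation: [-2.044, -2.385, 0.001]
force: [-8.3, -2.7, 8.3]
opening: 0.0117
gripper_force: 20.0
```

Run:
```python
from h import *
st,T=tool();print(st['t'],st['tool_pos'],T[0],st['opening'],st['gripper_force'],st['force'],st['wrist_torque'])
```

```text
53.6 [0.451  0.1968 0.1424] [-0.1534  0.9882 -0.0008] 0.011740742280478415 19.991069734096527 [-8.2955 -2.6861  8.2643] [-0.4489  1.6406 -0.0914]
```

Request:
{"name": "arm_command", "arguments": {
  "increments": "1 0 0 0 -0.14; 1 0 0 0 -0.28; 1 0 0 0 -0.42; 1 0 0 0 -0.56; 1 0 0 0 -0.7"
}}

```text
t: 54.1
tool_pos: [0.4506, 0.1966, 0.1423]
orientation: [-1.093, -2.944, 0.002]
force: [-11.0, -3.8, 11.8]
opening: 0.0117
gripper_force: 20.0
```

Request:
{"name": "arm_command", "arguments": {
  "increments": "1 0 0 0 -0.14; 1 0 0 0 -0.28; 1 0 0 0 -0.42; 1 0 0 0 -0.56; 1 0 0 0 -0.67"
}}

```text
t: 54.6
tool_pos: [0.4505, 0.1962, 0.1423]
orientation: [-0.065, -3.139, 0.002]
force: [-12.4, -6.2, 11.9]
opening: 0.0116
gripper_force: 20.0
```

Request:
{"name": "arm_command", "arguments": {
  "increments": "1 0 0 0 0; 1 0 0 0 0"
}}

```text
t: 54.8
tool_pos: [0.4505, 0.1962, 0.1423]
orientation: [-0.073, -3.139, 0.002]
force: [-12.5, -6.5, 11.7]
opening: 0.0118
gripper_force: 20.0
```

Run:
```python
from h import *
st,T=tool();print(st['t'],st['tool_pos'],T,st['opening'],st['gripper_force'],st['force'],st['wrist_torque'])
```

```text
54.8 [0.4505 0.1962 0.1423] [[-0.9989  0.0465 -0.0021]
 [ 0.0465  0.9989 -0.0013]
 [ 0.002  -0.0014 -1.    ]] 0.011825857348956609 19.999347925186157 [-12.5237  -6.4762  11.673 ] [-0.9275  2.0868  0.0594]
```

The left button is turned to about 1.55 rad. I release, lift, move to a viewing spot and check everything in a last picture.

Request:
{"name": "arm_command", "arguments": {
  "increments": "0.6 0 0 0 0; 0.6 0 0 0 0; 0.6 0 0 0 0; 0.6 0 0 -30 0; 0.6 0 0 -75 0"
}}

```text
t: 55.3
tool_pos: [0.4494, 0.1961, 0.2136]
orientation: [-0.074, -3.135, 0.003]
force: [0.6, 0.5, -0.3]
opening: 0.0369
gripper_force: 0.0
```

Request:
{"name": "arm_command", "arguments": {
  "increments": "0.6 -30 -20 -35 0; 0.6 -60 -40 -70 0; 0.6 -90 -60 -100 0; 0.6 -120 -85 -110 0; 0.6 -130 -85 -110 0"
}}

```text
t: 55.8
tool_pos: [0.5803, 0.1027, 0.3283]
orientation: [0.079, 3.136, -0.001]
force: [-0.4, -0.7, 0.5]
opening: 0.0375
gripper_force: 0.0
```

Request:
{"name": "arm_command", "arguments": {
  "increments": "0.6 0 0 0 0; 0.6 0 0 0 0"
}}

```text
t: 56.0
tool_pos: [0.5765, 0.1063, 0.3246]
orientation: [-0.074, -3.138, -0.0]
force: [0.6, -0.4, -0.0]
opening: 0.0372
gripper_force: 0.0
```

Run:
```python
from h import *
im=robot.read_camera('wrist');S=robot.read_camera('side')
st,T=tool();print(st['t'],st['tool_pos'],st['force'])
a=cv2.resize(im[0:260,140:500],(440,318));b=cv2.resize(S[130:260,240:440],(440,286),interpolation=2)
c=np.vstack([a[:310],b]);cv2.imwrite('pics/end.png',c[:600])
```

```text
56.1 [0.5762 0.1066 0.325 ] [0.3546 0.3038 0.153 ]
```

View pics/end.png

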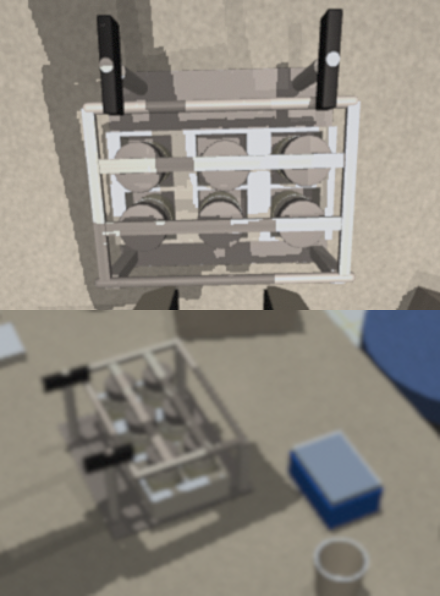

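The picture shows six seated jars under the level frame. Both buttons, at (109,65) and (330,60), lie square across the front rod at row 105, and the arm is clear. I hand in.

Run:
```python
from plant import robot
print(robot.close_job())
```

```text
the job is handed in; nothing more can be done
None
```

The job is handed in: the last picture shows all six jars standing in their cells (one had jammed leaning in its cell and was straightened), the frame fully down and both turnbuttons across the front rod, about 1.54 rad each; no verdict was returned.

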